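# Load a power pack into a spring-contact bench tester

## Task

Take the yellow dust cover off the teal tester by its black bar, lay it flat, bar up, in the red bin and let go of it. Then load the dark power pack from the metal tray into the tester's bay: brass nose first against the brass spring contact, push it in against the spring until the tail clears the sill, and tip the tail down so that the pack lies flat on the bay floor, held by the spring. Leave the two circuit modules, the jar and the screwdriver where they are.

Things in the scene. Friction and masses are not known exactly. Their poses are not given: they have to be found in the camera images.
- tester: Teal bench tester, fixed, 315 x 110 mm (x -115 to 200, y -55 to 55). Origin: on the bench below the sill's inner edge, on the centre line; +x points along the channel from loading end to spring contact, z up. Channel 50 mm wide, open on top, from x = -115 to 138 mm between two shoulders. Contact housing from x = 138 to 200 mm, top at z = 78 mm
- sill (a point): Inner top edge of the sill, on the centre line, 46 mm above the bench, axes as the tester's. From here back to x = -115 mm the channel's floor is the flat aluminium loading deck at this height, open at its rear end; ahead it steps straight down 16 mm to the dark bay floor at 30 mm. Free length from sill to the extended contact: 112 mm
- shoulder (a point): Point on the flat top of the +y shoulder, 54 mm above the bench (8 mm above the deck, 24 mm above the bay floor). Both shoulders reach from 25 to 55 mm off the centre line along the whole channel; their inner top edges are bevelled 5 mm at 45 degrees, so the channel's mouth is 60 mm wide
- bay (a point): Centre of the bay floor: where the centre of the pack's underside lies when the pack is seated with its tail against the sill (tester x = 60 mm, y = 0, z = 30 mm). Axes as the tester's
- plunger (a joint): Brass spring contact, a round pin 16 mm in diameter on the channel's centre line, axis 14 mm above the bay floor. Joint value in m: 0 extended, grows as it is pressed in along tester +x, at most 0.022. Spring force 4 N at the start plus 0.5 N per mm. With the 120 mm pack seated it stands at 0.008
- plunger_tip (a point): Centre of the front face of the spring contact; extended it lies at tester x = 112 mm, z = 44 mm
- cover: Yellow dust cover, loose, 0.12 kg, lying over the bay on both shoulders, origin then 48 mm above the bench. Origin: centre of the underside of its locating block, 85 x 40 x 6 mm (z 0 to 6 mm); plate 130 (x) x 84 (y) x 5 mm (z 6 to 11 mm); on top at the centre a black grip bar 12 mm thick in x, 50 mm long in y, 26 mm high (z 11 to 37 mm)
- bin: Red open bin, fixed, 200 (x) x 160 (y) x 50 mm high, walls and floor 4 mm. Origin: centre of its underside, z up. The cover lies in it with its long side along the bin's x
- tray: Shallow aluminium tray, fixed, 320 (x) x 220 (y) mm, rim 14 mm high, floor and rim 3 mm thick. Origin: centre of its underside. The pack starts in it
- pack: Dark grey power pack, loose, 0.25 to 0.45 kg, a box 120 (x) x 46 (y) x 36 mm (z), white blank label on top, brass band 12 mm wide near its nose end. Origin: centre of its underside; +x points to the nose, z up. It starts upright in the tray
- pack_nose (a point): Nose end of the pack's underside (pack x = +60 mm, y = 0, z = 0)
- pack_tail (a point): Tail end of the pack's underside (pack x = -60 mm, y = 0, z = 0)
- pack_rib (a point): Foot of the rear face of the orange rib across the pack's top (pack x = -36 mm, y = 0, z = 36 mm). Rib 6 mm thick in x (-36 to -30 mm), 40 mm long in y, 12 mm high; behind it a flat ledge of top 24 mm long up to the tail, where shut fingertips can push the rib forward and press the tail down
- module_a: Bystander: black circuit module with red connector, 65 x 40 x 32 mm, loose in the tray. Origin: centre of its underside. Leave alone
- module_b: Bystander: black circuit module with brown connector, 65 x 40 x 32 mm, loose in the tray. Origin: centre of its underside. Leave alone
- jar: Bystander: jar with blue cap, 40 mm in diameter, 85 mm high, standing on the bench close beside the tester's +y side. Origin: centre of its underside. Leave alone
- driver: Bystander: screwdriver, 170 mm long, lying on the bench close beside the tester's -y side, along its own x. Origin: on the underside, under the middle. Leave alone
There are look-alikes about, which are no part of the job. Several things have the shape of the cover; the one meant has the colours described above. Several things have the shape of the pack; the one meant has the colours described above.

How it is judged:
On the way, in this order (a step that is already met when the one before it is completed fails the run):
1. the cover lies flat, bar up, in the red bin, let go (x of cover in the frame of bin between -0.06 and 0.06 m and y of cover in the frame of bin between -0.06 and 0.06 m and z of cover in the frame of bin below 0.012 m and angle between cover's own z axis and vertical below 0.15 rad and linear speed of cover below 0.03 m/s and contact force between cover and the fingers below 0.2 N), for 0.2 s.
2. the pack's nose presses the spring contact in by more than 3 mm while its tail is still up on the sill (value of joint plunger above 0.003 m and z of pack_tail in the frame of bay above 0.008 m and z of pack_nose in the frame of bay below 0.01 m and contact force between pack and plunger above 1 N), for 0.04 s.
At the end, for the whole second after the job is handed in: Pack flat in the bay, nose on the contact: both underside ends within 4 mm of the bay floor, ends within 5 mm of place along and 6 mm across, contact pressed over 4 mm, at rest. Cover in the red bin within 60 mm of its centre in x and y, bar up, tilt under 0.15 rad, at rest, let go (all of step 1 and x of pack_nose in the frame of bay between 0.055 and 0.067 m and z of each of pack_nose, pack_tail in the frame of bay below 0.004 m and x of pack_tail in the frame of bay below -0.055 m and y of pack in the frame of bay between -0.006 and 0.006 m and value of joint plunger above 0.004 m and angle between pack's own z axis and vertical below 0.06 rad and linear speed of pack below 0.02 m/s); the robot touches nothing.
It fails at once if a bystander (module, jar or screwdriver) is moved more than 25 mm or the jar tipped (distance of any of module_a, module_b, jar, driver from where it was at the start of the episode above 0.025 m or angle between jar's own z axis and vertical above 0.5 rad).
It also fails if it takes over 72 s, if anything falls off the work surface, if the arm or the gripper's body presses on something with over 40 N, if the wrist force passes 120 N, or if a joint passes its speed limit or range.

## Robot

A 6-joint arm with a two-finger parallel gripper is mounted at the origin on the work surface. World frame = base frame: x ahead of the robot, y to its left, z up, the work surface at z = 0. Lengths are in m, angles in rad, forces in N, time in s.
With the tool pointing down it reaches from about 0.35 to 0.975 m from the base axis. Payload 4.9 kg.
Tool frame: the origin (TCP) lies at the very end of the fingers, on their centre line; the grasp point (between the pads) lies 19 mm behind it; z points along the fingers, x is the direction in which the jaws open and shut, and the axes are right-handed (so a half turn about z gives the same grasp; the last joint's range is limited). The gripper opens to 85 mm and grips with 20 to 120 N. Pads are 22 mm wide; open, the fingers measure 114 mm over their backs; the gripper's body (76 mm by 85 mm) begins 54 mm behind the grasp point. The pads swing forward as they close: fully open they stand 13 mm farther back than shut.
Start: joints at [1.02, 0.053, 1.613, -0, 1.476, -0.119], TCP at [0.262, 0.568, 0.231] pointing down, gripper open.
Joint ranges: [-3.01, 3.01], [-1.01, 2.22], [0.06, 2.58], [-1.02, 4.17], [0.09, 2.62], [-3.14, 3.14]. Speed limits (rad/s): [2.57, 2.57, 3.14, 3.14, 3.14, 3.14].

## Interface

Orientations are given as a rotation vector (axis times angle).
In Python, from station import ctrl, get_image, calibration, job gives the robot as it stands.
- The arm moves only by the tool jog_arm, never from a script. Its argument "deltas" is a list of rows, each a list of 3 entries, a list of its own where there are three numbers: the turn, a rotation vector about the tool's x, y, z in degrees, then the shift along the tool's x, y, z in m, then the finger opening in m, from 0 to 0.0854. In form: [[[ax, ay, az], [tx, ty, tz], gripper], ...]. A call has 1 to 12 rows; each row is the pose to reach, as a shift and turn from the pose commanded when the call began, along the tool's axes at that moment; what a row does not reach only later rows make up. A row lasts 1/12 s, in which the tool goes at most 41.7 mm and 7.16 degrees, less where a joint would pass 70% of its speed; a pose out of reach is approached as far as the arm can. A call with a gripper value outside its range is refused whole. The fingers move at their own pace and stop on an object; "squeeze" is the grip in N (left out, the last holds). Time passes only in rows, so rows that repeat a pose let the fingers close. It gives the time, the measured TCP pose, the force and the opening at its end, in the units of the state.
- ctrl.get_obs(): the state, without advancing time (a new reading comes with each control period).
- get_image(name): name is "scene" or "top" or "wrist"; returns the picture (480x640x3 uint8, red, green, blue); there is no depth.
- calibration(name): a dict with "mtx" (3x3 intrinsics, pixels), "origin" and "rotation" of the camera in the world; the wrist camera has in their place "tool_from_camera" (4x4, takes a point from camera to tool coordinates, whose origin is the TCP and whose axes are the tool frame's). Camera axes: x right, y up, looking along -z (the intrinsics and any distortion apply to the point x, -y, -z); pixel columns grow to the right and rows downward; lengths in m; the calibration is good to about 2 mm. A picture is of the moment at which its call begins: read the wrist's pose just before it. calibration takes no time and is no camera call.
- job.finish_job(): hands the job in, once; it reports no verdict.
The state is a dict: "t": time; "q": joint angles; "dq": joint speeds; "effort": joint torques, N m; "tool_pos": TCP position; "tool_rot": TCP orientation; "contact_force": force on the tool from outside, world axes, zero at the start; "wrist_torque": the same for the moment, N m; "opening": finger opening in m.
Only numpy, scipy, OpenCV 4.12 (cv2) and the standard library are available. Lean on these libraries where they do the work, as an engineer would, in place of code of your own. Each camera call takes 0.05 s, during which the arm holds its last target.

## Working session

There is one attempt and no reset: what is moved stays moved. The work goes in short steps, Python scripts to look and compute and a tool call to move; the robot and the scene stay as the last step left them, time stands still between calls to the robot, and variables do not carry over. Pictures are saved under pics/ and viewed, and the job is handed in when it is done.

Besides the shell and the picture viewer there is one more tool, called as a command line: name --argument value ..., lists and objects as JSON in quotes. jog_arm: Moves the arm, as the interface text tells. Its arguments: {"type":"object","properties":{"deltas":{"type":"array","items":{"type":"array"}},"squeeze":{"type":"number"}},"required":["deltas"]}

```bash
ls; mkdir -p pics; python3 - <<'E'
from station import ctrl,get_image,calibration,job
import cv2,numpy as np
o=ctrl.get_obs();print(o)
for n in ["scene","top","wrist"]:
    c=calibration(n);print(n,c)
for n in ["scene","top"]:
    cv2.imwrite(f"pics/{n}0.png",get_image(n)[:,:,::-1])
E
```

```text
pics
{'t': 0.0, 'q': array([ 1.01998234e+00,  5.33892160e-02,  1.61431041e+00, -2.42662303e-05,
        1.47598941e+00, -1.18995396e-01]), 'dq': array([0.00143111, 0.00018964, 0.0019682 , 0.0003291 , 0.00164273,
       0.0008224 ]), 'effort': array([ 9.08138391e-04, -3.93671215e+01, -3.70185149e+01,  5.32164665e-05,
        7.02090474e-03,  6.62862277e-06]), 'tool_pos': array([0.261249  , 0.56708823, 0.23003316]), 'tool_rot': array([ 2.64498593,  1.69345039, -0.00294705]), 'contact_force': array([-0.30549484,  0.42512673, -0.09796175]), 'wrist_torque': array([-0.02993059, -0.00654095, -0.01544988]), 'opening': 0.08536809573261457}
scene {'mtx': array([[505.02613115,   0.        , 325.47368749],
       [  0.        , 505.02613115, 239.63977088],
       [  0.        ,   0.        ,   1.        ]]), 'origin': array([ 1.34862769, -0.13803049,  0.92338391]), 'rotation': array([0.62228908, 0.48128392, 1.23989726])}
top {'mtx': array([[591.88331764,   0.        , 315.11510302],
       [  0.        , 591.88331764, 240.98956986],
       [  0.        ,   0.        ,   1.        ]]), 'origin': array([0.31498717, 0.08571811, 1.4585274 ]), 'rotation': array([ 0.15867671, -0.15442365, -1.56830155])}
wrist {'mtx': array([[369.85291628,   0.        , 320.41196277],
       [  0.        , 369.85291628, 240.08305815],
       [  0.        ,   0.        ,   1.        ]]), 'tool_from_camera': array([[ 9.99999170e-01, -6.61859438e-04,  1.10533855e-03,
         2.98152188e-04],
       [-2.89492202e-04, -9.51448173e-01, -3.07808854e-01,
        -7.86068300e-02],
       [ 1.25539854e-03,  3.07808279e-01, -9.51447575e-01,
        -1.43211430e-01],
       [ 0.00000000e+00,  0.00000000e+00,  0.00000000e+00,
         1.00000000e+00]])}
```

View pics/top0.png

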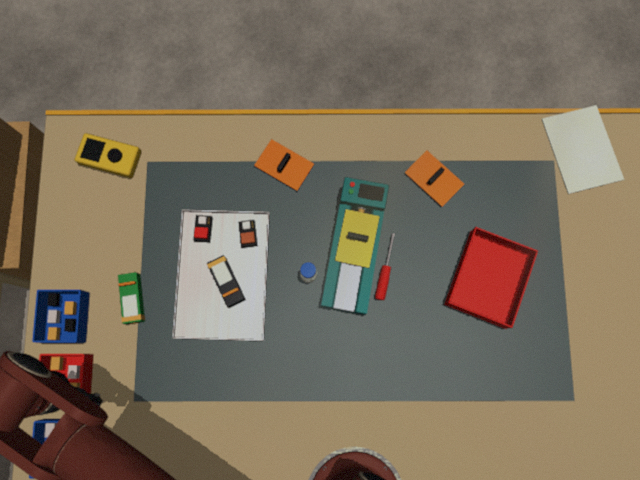

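View pics/scene0.png

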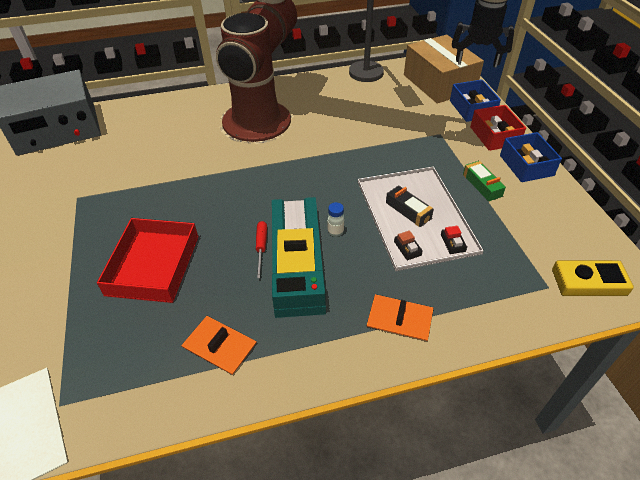

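```bash
cat > h.py <<'E'
import numpy as np,cv2
from scipy.spatial.transform import Rotation as R
from station import ctrl,get_image,calibration,job
def cam(n,obs=None):
    c=calibration(n)
    if n=="wrist":
        T=np.eye(4);T[:3,:3]=R.from_rotvec(obs['tool_rot']).as_matrix();T[:3,3]=obs['tool_pos']
        M=T@c['tool_from_camera'];return c['mtx'],M[:3,3],M[:3,:3]
    return c['mtx'],np.array(c['origin']),R.from_rotvec(c['rotation']).as_matrix()
def ray(n,uv,z,obs=None):
    K,o,Rm=cam(n,obs)
    d=np.linalg.inv(K)@[uv[0],uv[1],1];d=Rm@np.array([d[0],-d[1],-d[2]])
    return o+d*(z-o[2])/d[2]
def proj(n,P,obs=None):
    K,o,Rm=cam(n,obs);p=(np.atleast_2d(P)-o)@Rm
    p=np.c_[p[:,0],-p[:,1],-p[:,2]]@K.T;return p[:,:2]/p[:,2:]
def crop(img,x0,y0,w,h,s,f):
    cv2.imwrite(f,cv2.resize(img[y0:y0+h,x0:x0+w,::-1],None,fx=s,fy=s,interpolation=cv2.INTER_CUBIC))
E
python3 - <<'E'
import cv2
im=cv2.imread('pics/top0.png')
for n,(x,y,w,h) in dict(a=(300,170,110,150),b=(165,200,115,150),c=(435,220,110,115)).items():
    cv2.imwrite(f'pics/t_{n}.png',cv2.resize(im[y:y+h,x:x+w],None,fx=4,fy=4,interpolation=cv2.INTER_CUBIC))
E
```

```text
(no output)
```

View pics/t_a.png

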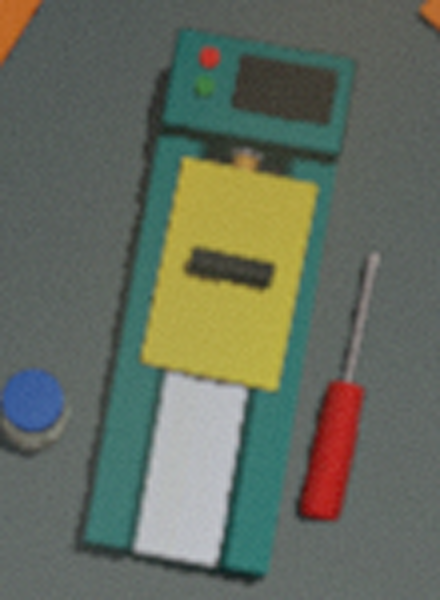

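View pics/t_b.png

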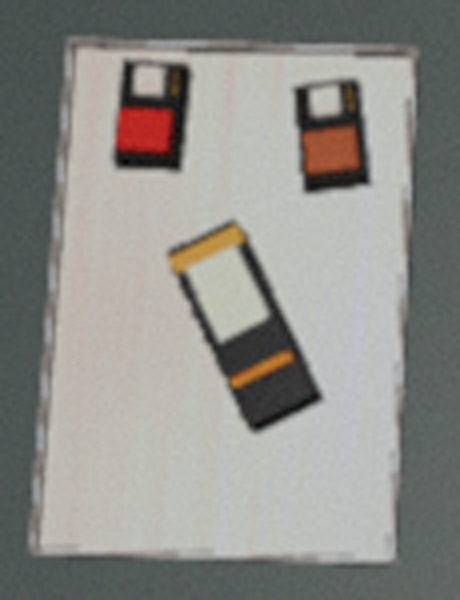

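View pics/t_c.png

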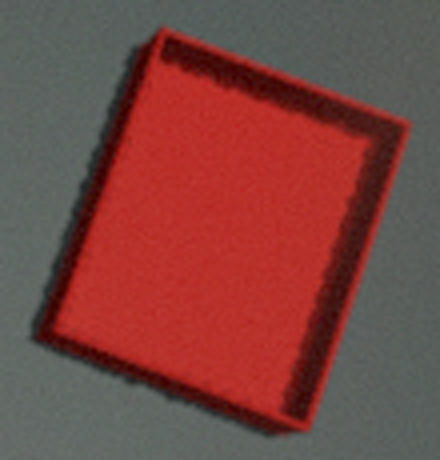

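```bash
cat > m.py <<'E'
from h import *
def T(o,pts,z,n="top"):
    return np.array([ray(n,(o[0]+(p[0]+.5)/4-.5,o[1]+(p[1]+.5)/4-.5),z)[:2] for p in pts])
def rep(nm,p):
    print(nm,p.round(4).tolist(),'c',p.mean(0).round(4),'edges',np.linalg.norm(np.roll(p,-1,0)-p,axis=1).round(4),'ang',[round(float(np.degrees(np.arctan2(*(b-a)[::-1]))),1) for a,b in zip(p,np.roll(p,-1,0))])
a=(300,170);b=(165,200);c=(435,220)
rep('shoulder rear',T(a,[(84,543),(265,574)],.054))
rep('housing',T(a,[(181,28),(355,60),(337,157),(162,125)],.078))
rep('cover',T(a,[(182,157),(319,183),(277,390),(141,362)],.059))
rep('bar',T(a,[(230,266)],.085))
rep('bin',T(c,[(163,28),(410,124),(308,430),(36,338)],.05))
rep('pack',T(b,[(168,250),(235,221),(316,388),(252,420)],.039))
rep('rib',T(b,[(232,382),(292,353)],.051))
rep('jar',T(a,[(33,400)],.085))
rep('ma',T(b,[(125,60),(190,65),(180,170),(115,165)],.035))
rep('mb',T(b,[(295,85),(357,80),(368,182),(305,188)],.035))
rep('tray',T(b,[(67,38),(415,47),(395,562),(32,553)],.014))
E
python3 m.py
```

```text
shoulder rear [[0.443, 0.0765], [0.4244, -0.0303]] c [0.4337 0.0231] edges [0.1084 0.1084] ang [-99.9, 80.1]
housing [[0.7533, 0.0162], [0.7327, -0.089], [0.6721, -0.0765], [0.6923, 0.0284]] c [ 0.7126 -0.0302] edges [0.1072 0.0619 0.1069 0.0622] ang [-101.1, 168.4, 79.1, -11.4]
cover [[0.6773, 0.0157], [0.6607, -0.0674], [0.5335, -0.0392], [0.5507, 0.0419]] c [ 0.6056 -0.0123] edges [0.0847 0.1303 0.0829 0.1293] ang [-101.3, 167.5, 78.0, -11.7]
bar [[0.6038, -0.0106]] c [ 0.6038 -0.0106] edges [0.] ang [0.0]
bin [[0.6338, -0.3016], [0.5739, -0.4474], [0.3908, -0.3733], [0.4454, -0.2156]] c [ 0.511  -0.3345] edges [0.1576 0.1975 0.1668 0.2071] ang [-112.4, 157.9, 70.9, -24.5]
pack [[0.5502, 0.353], [0.568, 0.3128], [0.466, 0.2613], [0.4469, 0.2992]] c [0.5078 0.3066] edges [0.044  0.1143 0.0425 0.1165] ang [-66.2, -153.2, 116.7, 27.5]
rib [[0.4684, 0.3099], [0.4857, 0.2746]] c [0.4771 0.2922] edges [0.0393 0.0393] ang [-64.0, 116.0]
jar [[0.524, 0.1062]] c [0.524  0.1062] edges [0.] ang [0.0]
ma [[0.6702, 0.3844], [0.6669, 0.344], [0.6006, 0.3481], [0.6039, 0.3881]] c [0.6354 0.3661] edges [0.0405 0.0664 0.0402 0.0664] ang [-94.7, 176.5, 85.3, -3.2]
mb [[0.6539, 0.2787], [0.6569, 0.2404], [0.5927, 0.2326], [0.5891, 0.2711]] c [0.6231 0.2557] edges [0.0384 0.0647 0.0387 0.0653] ang [-85.5, -173.0, 95.4, 6.7]
tray [[0.6898, 0.4259], [0.6832, 0.2066], [0.3636, 0.2146], [0.3696, 0.4336]] c [0.5265 0.3201] edges [0.2194 0.3197 0.2191 0.3204] ang [-91.7, 178.6, 88.4, -1.4]
```

```bash
cat >> h.py <<'E'
def target(yaw,pitch=0):
    """tool rotation: down, tool x at yaw (deg); pitch = nose-down deg for tool y = -nose"""
    Rz=R.from_euler('z',yaw,degrees=True); 
    base=Rz*R.from_euler('x',180,degrees=True)   # x->yaw dir, z-> down
    # nose dir = -tool y ; nose-down pitch: rotate about tool x axis
    return base*R.from_euler('x',pitch,degrees=True)
def plan(pos,yaw,pitch=0,show=True):
    o=ctrl.get_obs();Rc=R.from_rotvec(o['tool_rot'])
    t=(Rc.inv()*target(yaw,pitch)).as_rotvec(degrees=True);s=Rc.inv().apply(np.array(pos)-o['tool_pos'])
    print('t',round(o['t'],2),'turn',t.round(2).tolist(),'shift',s.round(4).tolist(),'rows',np.ceil(max(np.linalg.norm(s)/.0417,np.linalg.norm(t)/7.16)));return t,s
E
python3 - <<'E'
from h import *
print(target(-101,9).apply([0,-1,0])) # nose dir must have -z
plan([.605,-.011,.15],-11)
E
```

```text
[ 0.96954172 -0.18845982  0.15643447]
t 0.1 turn [0.06, 0.1, 76.26] shift [-0.3811, 0.5542, 0.0807] rows 17.0
```

```bash
sed -i "s/'x',pitch,degrees/'x',-pitch,degrees/" h.py; python3 -c "
from h import *
print(target(-101,9).apply([0,-1,0]))"
```

```text
[ 0.96954172 -0.18845982 -0.15643447]
```

jog_arm --deltas '[[[0, 0, 76.3], [-0.381, 0.554, 0.081], 0.05], [[0, 0, 76.3], [-0.381, 0.554, 0.081], 0.05], [[0, 0, 76.3], [-0.381, 0.554, 0.081], 0.05], [[0, 0, 76.3], [-0.381, 0.554, 0.081], 0.05], [[0, 0, 76.3], [-0.381, 0.554, 0.081], 0.05], [[0, 0, 76.3], [-0.381, 0.554, 0.081], 0.05], [[0, 0, 76.3], [-0.381, 0.554, 0.081], 0.05], [[0, 0, 76.3], [-0.381, 0.554, 0.081], 0.05], [[0, 0, 76.3], [-0.381, 0.554, 0.081], 0.05], [[0, 0, 76.3], [-0.381, 0.554, 0.081], 0.05], [[0, 0, 76.3], [-0.381, 0.554, 0.081], 0.05], [[0, 0, 76.3], [-0.381, 0.554, 0.081], 0.05]]'

```text
t: 1.1
tool_pos: [0.5156, 0.139, 0.1709]
tool_rot: [-3.127, 0.307, 0.001]
contact_force: [0.7, 0.8, 0.6]
opening: 0.0502
```

```bash
python3 -c "
from h import *
plan([.605,-.011,.15],-11)"
```

```text
t 1.1 turn [-0.0, 0.02, -0.21] shift [0.1168, 0.1298, 0.0209] rows 5.0
```

jog_arm --deltas '[[[0, 0, -0.2], [0.117, 0.13, 0.021], 0.05], [[0, 0, -0.2], [0.117, 0.13, 0.021], 0.05], [[0, 0, -0.2], [0.117, 0.13, 0.021], 0.05], [[0, 0, -0.2], [0.117, 0.13, 0.021], 0.05], [[0, 0, -0.2], [0.117, 0.13, 0.021], 0.05], [[0, 0, -0.2], [0.117, 0.13, 0.021], 0.05]]'

```text
t: 1.6
tool_pos: [0.6056, -0.0115, 0.1493]
tool_rot: [3.127, -0.303, -0.003]
contact_force: [-0.8, 0.5, -0.1]
opening: 0.0503
```

```bash
python3 -c "
from h import *
o=ctrl.get_obs();print(o['tool_pos'])
im=get_image('wrist');cv2.imwrite('pics/w1.png',im[:,:,::-1])
c=np.array([.605,-.011]);y=np.radians(-11);u=np.array([np.cos(y),np.sin(y)]);
print(proj('wrist',[[*(c+6e-3*a*u+25e-3*b*np.array([-u[1],u[0]])),.085] for a in(-1,1) for b in (-1,1)],o))
plan([.605,-.011,.064],-11)"
```

```text
[ 0.60557828 -0.01154562  0.14930413]
[[309.35929878 295.68181986]
 [308.48061944 217.50861646]
 [328.70542452 295.68460619]
 [329.22534333 217.50133841]]
t 1.65 turn [-0.02, 0.12, 0.04] shift [0.0005, 0.0013, 0.0856] rows 3.0
```

View pics/w1.png

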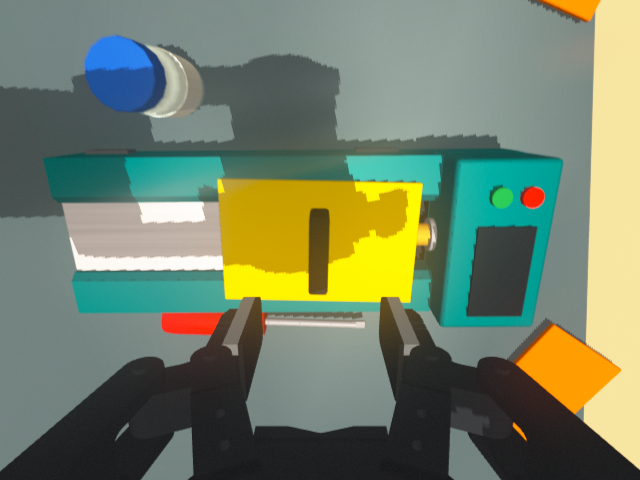

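jog_arm --deltas '[[[0, 0, 0], [0, 0.001, 0.04], 0.05], [[0, 0, 0], [0, 0.001, 0.07], 0.05], [[0, 0, 0], [0, 0.001, 0.085], 0.05], [[0, 0, 0], [0, 0.001, 0.085], 0.03], [[0, 0, 0], [0, 0.001, 0.085], 0], [[0, 0, 0], [0, 0.001, 0.085], 0], [[0, 0, 0], [0, 0.001, 0.085], 0], [[0, 0, 0], [0, 0.001, 0.085], 0], [[0, 0, 0], [0, 0.001, 0.085], 0]]' --squeeze 50

```text
t: 2.4
tool_pos: [0.6064, -0.0097, 0.0676]
tool_rot: [-3.127, 0.297, -0.005]
contact_force: [-0.0, 2.1, 3.4]
opening: 0.0108
```

jog_arm --deltas '[[[0, 0, 0], [0, 0, -0.03], 0], [[0, 0, 0], [0, 0, -0.06], 0], [[0, 0, 0], [0, 0, -0.09], 0], [[0, 0, 0], [0, 0, -0.09], 0]]'

```text
t: 2.73
tool_pos: [0.6094, -0.0107, 0.1641]
tool_rot: [3.127, -0.297, 0.021]
contact_force: [1.1, 0.2, 0.2]
opening: 0.0106
```

```bash
python3 -c "
from h import *
o=ctrl.get_obs();print(o['tool_pos'],o['contact_force'],o['opening'])
im=get_image('wrist');cv2.imwrite('pics/w2.png',im[:,:,::-1])
plan([.511,-.3345,.155],-22)"
```

```text
[ 0.60938615 -0.01069929  0.16408238] [1.14331149 0.18939769 0.22144828] 0.010576665580027452
t 2.78 turn [-0.07, -0.55, 11.15] shift [-0.0345, 0.3365, 0.0056] rows 9.0
```

View pics/w2.png

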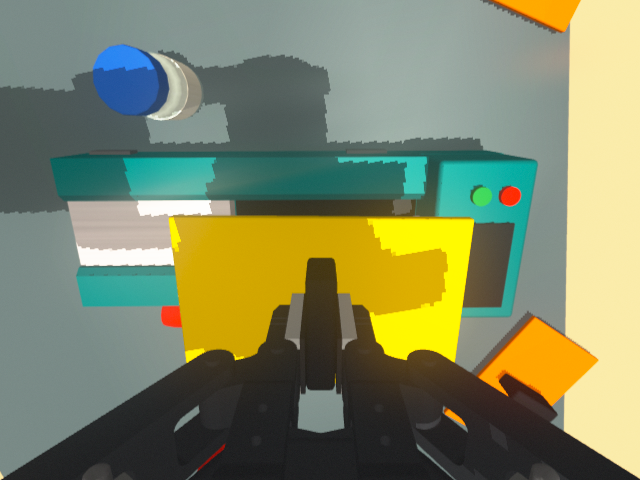

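jog_arm --deltas '[[[0, 0, 11.2], [-0.0345, 0.3365, 0.006], 0], [[0, 0, 11.2], [-0.0345, 0.3365, 0.006], 0], [[0, 0, 11.2], [-0.0345, 0.3365, 0.006], 0], [[0, 0, 11.2], [-0.0345, 0.3365, 0.006], 0], [[0, 0, 11.2], [-0.0345, 0.3365, 0.006], 0], [[0, 0, 11.2], [-0.0345, 0.3365, 0.006], 0], [[0, 0, 11.2], [-0.0345, 0.3365, 0.006], 0], [[0, 0, 11.2], [-0.0345, 0.3365, 0.006], 0], [[0, 0, 11.2], [-0.0345, 0.3365, 0.006], 0], [[0, 0, 11.2], [-0.0345, 0.3365, 0.006], 0], [[0, 0, 11.2], [-0.0345, 0.3365, 0.006], 0]]'

```text
t: 3.7
tool_pos: [0.5073, -0.3335, 0.1483]
tool_rot: [-3.082, 0.602, 0.003]
contact_force: [0.0, -0.3, -0.9]
opening: 0.0111
```

```bash
python3 -c "
from h import *
o=ctrl.get_obs();print(o['tool_pos'],o['contact_force'],o['opening'])
im=get_image('wrist');cv2.imwrite('pics/w3.png',im[:,:,::-1])
plan([.511,-.3345,.026],-22)"
```

```text
[ 0.50728166 -0.33351479  0.14828377] [ 0.04639786 -0.2736028  -0.91622665] 0.011064842401123253
t 3.75 turn [-0.06, 0.1, -0.01] shift [0.0039, 0.0005, 0.1225] rows 3.0
```

View pics/w3.png

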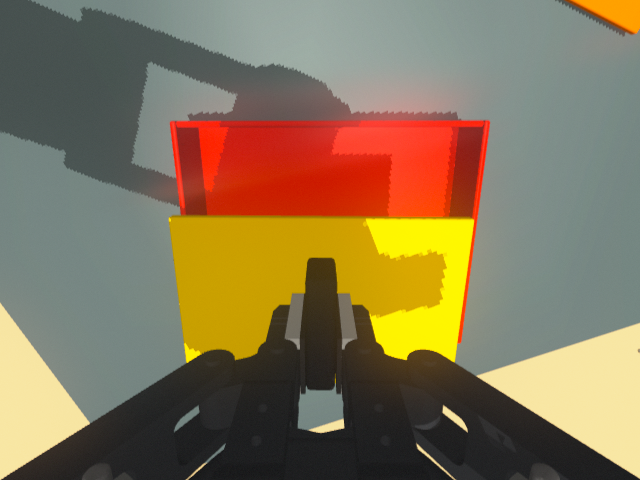

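jog_arm --deltas '[[[0, 0, 0], [0.004, 0, 0.035], 0], [[0, 0, 0], [0.004, 0, 0.07], 0], [[0, 0, 0], [0.004, 0, 0.1], 0], [[0, 0, 0], [0.004, 0, 0.112], 0], [[0, 0, 0], [0.004, 0, 0.12], 0], [[0, 0, 0], [0.004, 0, 0.12], 0]]'

```text
t: 4.25
tool_pos: [0.5113, -0.3338, 0.0281]
tool_rot: [-3.083, 0.598, 0.004]
contact_force: [-0.3, 0.1, -1.0]
opening: 0.0105
```

jog_arm --deltas '[[[0, 0, 0], [0, 0, 0.002], 0], [[0, 0, 0], [0, 0, 0.004], 0], [[0, 0, 0], [0, 0, 0.004], 0]]'

```text
t: 4.5
tool_pos: [0.5127, -0.3363, 0.0274]
tool_rot: [3.082, -0.6, 0.004]
contact_force: [-0.4, -0.6, -1.0]
opening: 0.0108
```

jog_arm --deltas '[[[0, 0, 0], [0, 0, 0.002], 0], [[0, 0, 0], [0, 0, 0.003], 0], [[0, 0, 0], [0, 0, 0.003], 0]]'

```text
t: 4.75
tool_pos: [0.5122, -0.3362, 0.0236]
tool_rot: [3.083, -0.601, 0.003]
contact_force: [0.1, 0.2, 2.3]
opening: 0.0107
```

Touched down. Open and retreat upward.

jog_arm --deltas '[[[0, 0, 0], [0, 0, 0], 0.05], [[0, 0, 0], [0, 0, 0], 0.05], [[0, 0, 0], [0, 0, 0], 0.05], [[0, 0, 0], [0, 0, 0], 0.05], [[0, 0, 0], [0, 0, -0.02], 0.05], [[0, 0, 0], [0, 0, -0.06], 0.05], [[0, 0, 0], [0, 0, -0.1], 0.05], [[0, 0, 0], [0, 0, -0.14], 0.05], [[0, 0, 0], [0, 0, -0.14], 0.05]]'

```text
t: 5.5
tool_pos: [0.5158, -0.339, 0.1734]
tool_rot: [3.076, -0.599, 0.023]
contact_force: [0.6, -1.2, 1.7]
opening: 0.0495
```

```bash
python3 -c "
from h import *
o=ctrl.get_obs();print(o['tool_pos'],o['contact_force'],o['opening'])
im=get_image('wrist');cv2.imwrite('pics/w4.png',im[:,:,::-1])
plan([.50,.28,.22],-63)"
```

```text
[ 0.51578506 -0.33896545  0.1734341 ] [ 0.55466572 -1.16187317  1.71775371] 0.049450039305039405
t 5.55 turn [-0.03, -0.71, 40.96] shift [-0.2447, -0.5671, -0.0554] rows 15.0
```

View pics/w4.png

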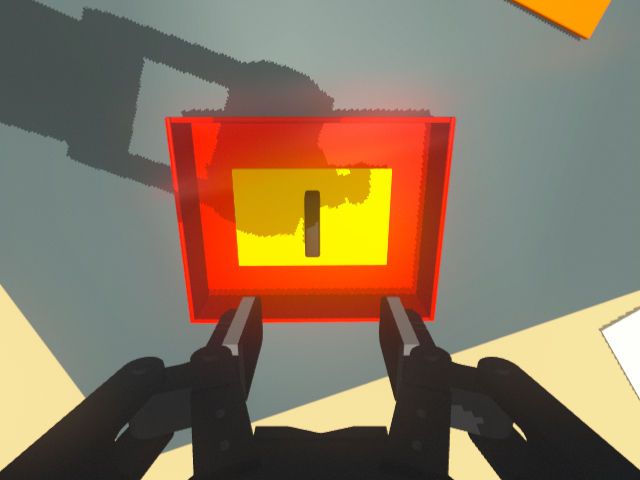

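```bash
python3 -c "
from h import *
plan([.54,.003,.25],-101)"
```

```text
t 5.55 turn [-0.27, -0.7, 78.96] shift [-0.1034, -0.3253, -0.0829] rows 12.0
```

jog_arm --deltas '[[[0, 0, 79], [-0.103, -0.325, -0.083], 0.05], [[0, 0, 79], [-0.103, -0.325, -0.083], 0.05], [[0, 0, 79], [-0.103, -0.325, -0.083], 0.05], [[0, 0, 79], [-0.103, -0.325, -0.083], 0.07], [[0, 0, 79], [-0.103, -0.325, -0.083], 0.08], [[0, 0, 79], [-0.103, -0.325, -0.083], 0.08], [[0, 0, 79], [-0.103, -0.325, -0.083], 0.08], [[0, 0, 79], [-0.103, -0.325, -0.083], 0.08], [[0, 0, 79], [-0.103, -0.325, -0.083], 0.08], [[0, 0, 79], [-0.103, -0.325, -0.083], 0.08], [[0, 0, 79], [-0.103, -0.325, -0.083], 0.08], [[0, 0, 79], [-0.103, -0.325, -0.083], 0.08]]'

```text
t: 6.55
tool_pos: [0.5375, 0.0054, 0.2441]
tool_rot: [1.993, -2.427, -0.002]
contact_force: [0.2, -0.9, -0.2]
opening: 0.0799
```

jog_arm --deltas '[[[0, 0, 0], [0, 0, 0], 0.08], [[0, 0, 0], [0, 0, 0], 0.08], [[0, 0, 0], [0, 0, 0], 0.08]]'

```text
t: 6.8
tool_pos: [0.5378, 0.0043, 0.2446]
tool_rot: [1.998, -2.423, -0.002]
contact_force: [1.3, 0.2, 0.2]
opening: 0.08
```

```bash
python3 -c "
from h import *
o=ctrl.get_obs();print(repr(o['tool_pos']),repr(o['tool_rot']),o['contact_force'],o['opening'])
im=get_image('wrist');cv2.imwrite('pics/w5.png',im[:,:,::-1])
np.savez('w5.npz',tool_pos=o['tool_pos'],tool_rot=o['tool_rot'])"
```

```text
array([0.5377513 , 0.00429072, 0.24456133]) array([ 1.99805706e+00, -2.42305412e+00, -1.69731624e-03]) [1.26232723 0.16351782 0.17928257] 0.07998628153000054
```

View pics/w5.png

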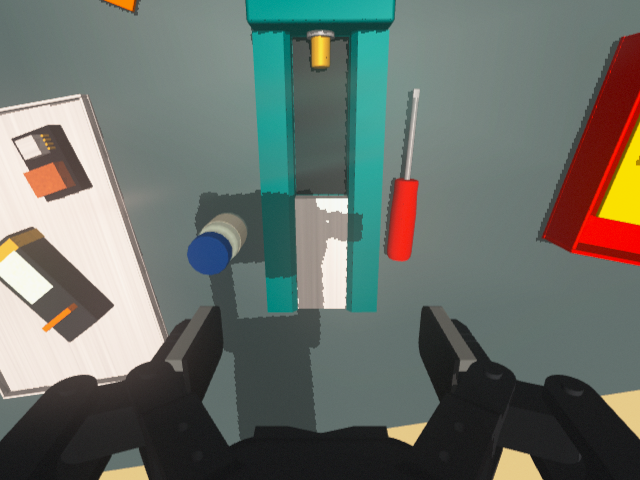

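```bash
python3 -c "
import cv2
im=cv2.imread('pics/w5.png')
cv2.imwrite('pics/w5c.png',cv2.resize(im[20:320,235:405],None,fx=4,fy=4,interpolation=cv2.INTER_CUBIC)[:600])
cv2.imwrite('pics/w5d.png',cv2.resize(im[20:320,235:405],None,fx=4,fy=4,interpolation=cv2.INTER_CUBIC)[600:])
"
```

```text
(no output)
```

View pics/w5c.png

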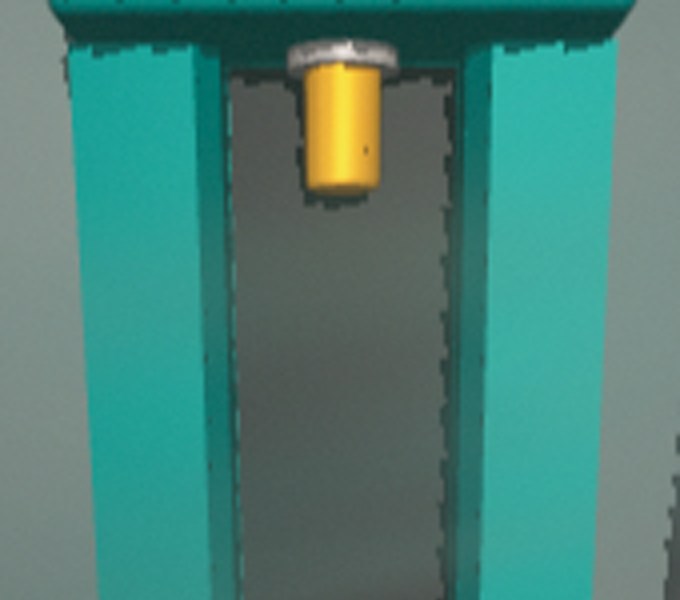

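View pics/w5d.png

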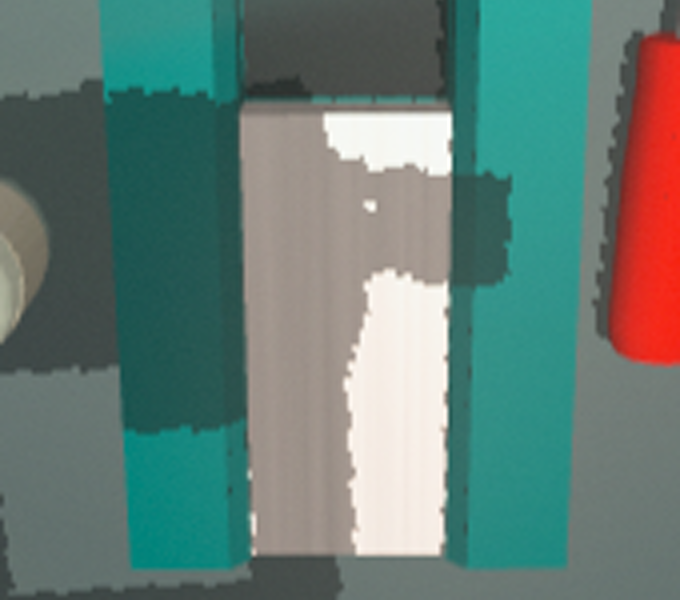

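```bash
cat > fit.py <<'E'
from h import *
from scipy.optimize import least_squares
def fit(uv,P,obs,x0,zfree=True,n='wrist'):
    P=np.array(P)/1e3
    def w(x):
        c,s=np.cos(x[2]),np.sin(x[2]);return np.c_[x[0]+c*P[:,0]-s*P[:,1],x[1]+s*P[:,0]+c*P[:,1],P[:,2]+(x[3] if zfree else 0)]
    r=least_squares(lambda x:(proj(n,w(x),obs)-uv).ravel(),x0)
    print(n,'zfree',zfree,'x y',r.x[:2].round(4),'yaw',np.degrees(r.x[2]).round(2),'dz',r.x[3:].round(4),'res',r.fun.reshape(-1,2).round(1).tolist());return r.x
E
python3 - <<'E'
from fit import *
o=dict(np.load('w5.npz'))
pts=[(131,1168),(567,1168),(253,1155),(444,1155),(240,704),(452,704),(72,45),(617,40)]
uv=np.array([(235+(a+.5)/4-.5,20+(b+.5)/4-.5) for a,b in pts])
P=[(-115,55,54),(-115,-55,54),(-115,25,46),(-115,-25,46),(0,25,46),(0,-25,46),(138,55,54),(138,-55,54)]
for z in (1,0): x=fit(uv,P,o,[.5467,.0015,-.19,0],z)
print('plunger pred', proj('wrist',[[x[0]+.112*np.cos(x[2]),x[1]+.112*np.sin(x[2]),z] for z in(.044,.052)],o),(235+343/4,20+188/4))
a=(300,170)
pts=[(84,543),(265,574),(181,28),(355,60),(337,157),(162,125)]
uv=np.array([(a[0]+(p+.5)/4-.5,a[1]+(q+.5)/4-.5) for p,q in pts])
P=[(-115,55,54),(-115,-55,54),(200,55,78),(200,-55,78),(138,-55,78),(138,55,78)]
for z in (1,0): fit(uv,P,None,[.5467,.0015,-.19,0],z,'top')
E
```

```text
wrist zfree 1 x y [0.5474 0.0013] yaw -10.7 dz [-0.0003] res [[0.1, -0.2], [-0.3, -0.7], [-0.3, -0.9], [0.3, -1.1], [0.0, 2.1], [0.4, 1.8], [-0.6, -0.8], [0.4, -0.3]]
wrist zfree 0 x y [0.5474 0.0013] yaw -10.7 dz [0.] res [[0.1, -0.1], [-0.3, -0.6], [-0.3, -0.8], [0.3, -1.0], [-0.0, 2.1], [0.4, 1.9], [-0.7, -1.0], [0.5, -0.4]]
plunger pred [[320.77860511  66.85556127]
 [320.80008471  65.54251967]] (320.75, 67.0)
top zfree 1 x y [0.5476 0.0012] yaw -10.82 dz [-0.0047] res [[-0.1, -0.7], [0.2, 0.2], [-0.7, 0.2], [0.3, 0.1], [0.7, 0.2], [-0.4, 0.0]]
top zfree 0 x y [0.5466 0.0015] yaw -10.82 dz [0.] res [[-0.3, -0.4], [0.3, 0.5], [-0.7, -0.0], [0.4, -0.0], [0.8, 0.1], [-0.5, -0.1]]
```

```bash
python3 -c "
from h import *
plan([.475,.289,.20],-63)"
```

```text
t 6.85 turn [0.06, 0.02, -38.0] shift [-0.2676, 0.116, 0.0449] rows 8.0
```

jog_arm --deltas '[[[0, 0, -38], [-0.268, 0.116, 0.045], 0.08], [[0, 0, -38], [-0.268, 0.116, 0.045], 0.08], [[0, 0, -38], [-0.268, 0.116, 0.045], 0.08], [[0, 0, -38], [-0.268, 0.116, 0.045], 0.08], [[0, 0, -38], [-0.268, 0.116, 0.045], 0.08], [[0, 0, -38], [-0.268, 0.116, 0.045], 0.08], [[0, 0, -38], [-0.268, 0.116, 0.045], 0.08], [[0, 0, -38], [-0.268, 0.116, 0.045], 0.08], [[0, 0, -38], [-0.268, 0.116, 0.045], 0.08], [[0, 0, -38], [-0.268, 0.116, 0.045], 0.08], [[0, 0, -38], [-0.268, 0.116, 0.045], 0.08], [[0, 0, -38], [-0.268, 0.116, 0.045], 0.08]]'

```text
t: 7.85
tool_pos: [0.4763, 0.2884, 0.2009]
tool_rot: [-2.676, 1.645, -0.001]
contact_force: [-0.3, 0.2, -0.3]
opening: 0.0804
```

```bash
python3 -c "
from h import *
o=ctrl.get_obs();print(repr(o['tool_pos']),repr(o['tool_rot']),o['contact_force'],o['opening'])
im=get_image('wrist');cv2.imwrite('pics/w6.png',im[:,:,::-1])
np.savez('w6.npz',tool_pos=o['tool_pos'],tool_rot=o['tool_rot'])"
```

```text
array([0.47627882, 0.28838595, 0.20086209]) array([-2.67610466e+00,  1.64495286e+00, -8.78176289e-04]) [-0.25626103  0.21964488 -0.26623169] 0.0804459631572326
```

View pics/w6.png

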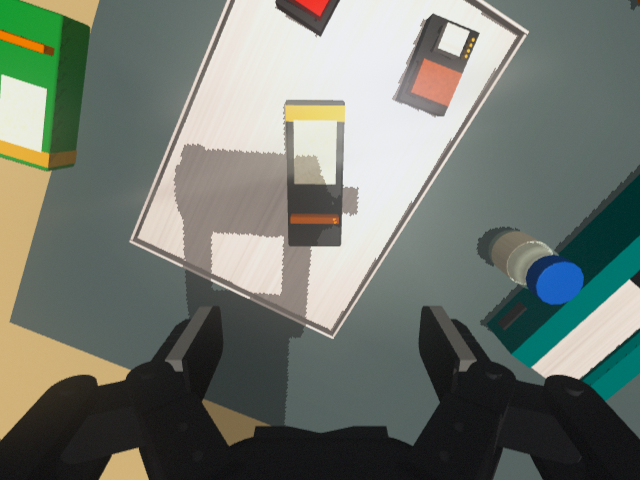

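```bash
python3 -c "
import cv2
im=cv2.imread('pics/w6.png')
cv2.imwrite('pics/w6c.png',cv2.resize(im[90:260,270:370],None,fx=4,fy=4,interpolation=cv2.INTER_CUBIC))
"
```

```text
(no output)
```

View pics/w6c.png

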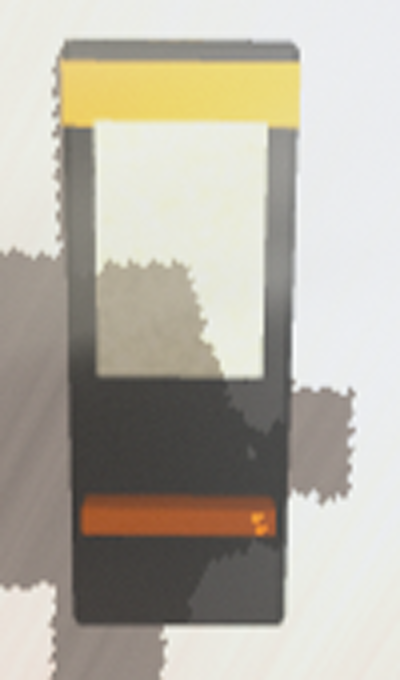

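```bash
python3 - <<'E'
from fit import *
o=dict(np.load('w6.npz'))
pts=[(63,43),(299,44),(76,622),(283,622)]
uv=np.array([(270+(a+.5)/4-.5,90+(b+.5)/4-.5) for a,b in pts])
# image left at nose-up view: nose up => left = +y of pack
P=[(60,23,39),(60,-23,39),(-60,23,39),(-60,-23,39)]
for z in (1,0): x=fit(uv,P,o,[.508,.306,.47,0],z)
b=(165,200)
uv=np.array([(b[0]+(p+.5)/4-.5,b[1]+(q+.5)/4-.5) for p,q in [(168,250),(235,221),(316,388),(252,420),(232,382),(292,353)]])
P=[(60,23,39),(60,-23,39),(-60,-23,39),(-60,23,39),(-33,20,51),(-33,-20,51)]
fit(uv,P,None,[.508,.306,.47,0],0,'top')
p=-.042;yaw=x[2]
print('grip',x[0]+p*np.cos(yaw),x[1]+p*np.sin(yaw))
plan([x[0]+p*np.cos(yaw),x[1]+p*np.sin(yaw),.025],np.degrees(yaw)-90)
E
```

```text
wrist zfree 1 x y [0.5046 0.3077] yaw 26.47 dz [-0.0051] res [[0.2, -0.1], [-0.3, 0.1], [-0.1, -0.1], [0.1, 0.2]]
wrist zfree 0 x y [0.5051 0.3079] yaw 26.47 dz [0.] res [[-0.3, -1.1], [0.3, -1.0], [-0.5, 1.2], [0.5, 1.5]]
top zfree 0 x y [0.5074 0.3068] yaw 26.74 dz [0.] res [[-0.5, -0.2], [-0.1, -1.4], [0.8, 0.8], [-0.5, 1.4], [0.1, -0.2], [0.2, -0.5]]
grip 0.467519764811518 0.28914669993674275
t 7.9 turn [-0.03, -0.01, 0.37] shift [-0.0046, 0.0076, 0.1759] rows 5.0
```

jog_arm --deltas '[[[0, 0, 0.3], [-0.0045, 0.0075, 0.04], 0.08], [[0, 0, 0.3], [-0.0045, 0.0075, 0.08], 0.08], [[0, 0, 0.3], [-0.0045, 0.0075, 0.12], 0.08], [[0, 0, 0.3], [-0.0045, 0.0075, 0.15], 0.08], [[0, 0, 0.3], [-0.0045, 0.0075, 0.17], 0.08], [[0, 0, 0.3], [-0.0045, 0.0075, 0.18], 0.08], [[0, 0, 0.3], [-0.0045, 0.0075, 0.18], 0.08], [[0, 0, 0.3], [-0.0045, 0.0075, 0.18], 0.08]]'

```text
t: 8.57
tool_pos: [0.4676, 0.29, 0.0213]
tool_rot: [-2.672, 1.65, -0.001]
contact_force: [-0.1, 0.5, 0.7]
opening: 0.0803
```

```bash
python3 -c "
from h import *
o=ctrl.get_obs();print(repr(o['tool_pos']),repr(o['tool_rot']),o['contact_force'],o['opening'])
im=get_image('wrist');cv2.imwrite('pics/w7.png',im[:,:,::-1])
plan([.4675,.289,.02],-63.5)"
```

```text
array([0.46764208, 0.28996534, 0.02126015]) array([-2.67240703e+00,  1.65036314e+00, -7.36691472e-04]) [-0.08680362  0.51081425  0.6862228 ] 0.08027464488286405
t 8.62 turn [-0.17, -0.01, 0.12] shift [0.0009, 0.0015, 0.0023] rows 1.0
```

View pics/w7.png

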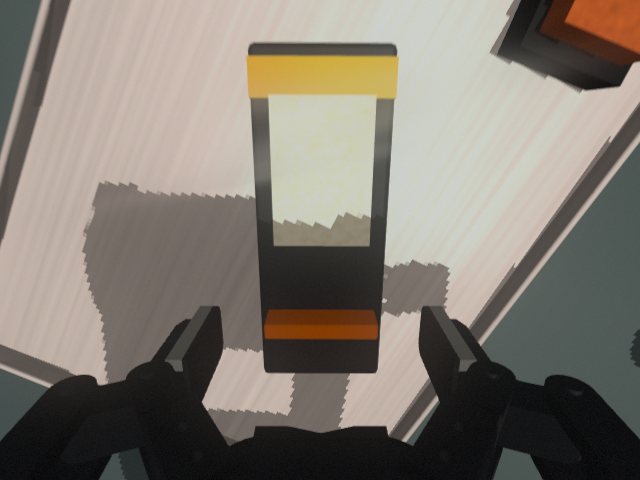

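jog_arm --deltas '[[[0, 0, 0], [0, 0, 0.001], 0.06], [[0, 0, 0], [0, 0, 0.001], 0.03], [[0, 0, 0], [0, 0, 0.001], 0.03], [[0, 0, 0], [0, 0, 0.001], 0.03], [[0, 0, 0], [0, 0, 0.001], 0.03], [[0, 0, 0], [0, 0, 0.001], 0.03], [[0, 0, 0], [0, 0, 0.001], 0.03]]' --squeeze 80

```text
t: 9.2
tool_pos: [0.4682, 0.2908, 0.0215]
tool_rot: [-2.672, 1.648, -0.003]
contact_force: [-0.7, -1.2, 5.0]
opening: 0.0442
```

jog_arm --deltas '[[[0, 0, 0], [0, 0, -0.03], 0.03], [[0, 0, 0], [0, 0, -0.06], 0.03], [[0, 0, 0], [0, 0, -0.1], 0.03], [[0, 0, 0], [0, 0, -0.14], 0.03], [[0, 0, 0], [0, 0, -0.16], 0.03], [[0, 0, 0], [0, 0, -0.16], 0.03], [[0, 0, 0], [0, 0, -0.16], 0.03]]'

```text
t: 9.78
tool_pos: [0.4669, 0.2903, 0.1798]
tool_rot: [-2.673, 1.649, -0.001]
contact_force: [-0.9, 0.1, -6.0]
opening: 0.0444
```

```bash
python3 -c "
from h import *
o=ctrl.get_obs();print(repr(o['tool_pos']),repr(o['tool_rot']),o['contact_force'],o['wrist_torque'],o['opening'])
im=get_image('wrist');cv2.imwrite('pics/w8.png',im[:,:,::-1])
crop(get_image('scene'),300,100,200,150,4,'pics/s8.png')
np.savez('w8.npz',tool_pos=o['tool_pos'],tool_rot=o['tool_rot'])
"
```

```text
array([0.46685244, 0.29031085, 0.17976485]) array([-2.67301125e+00,  1.64881823e+00, -9.89631078e-04]) [-0.89402     0.14288709 -5.99294418] [-0.05926942  0.20192954  0.00988065] 0.04437679218637488
```

View pics/w8.png

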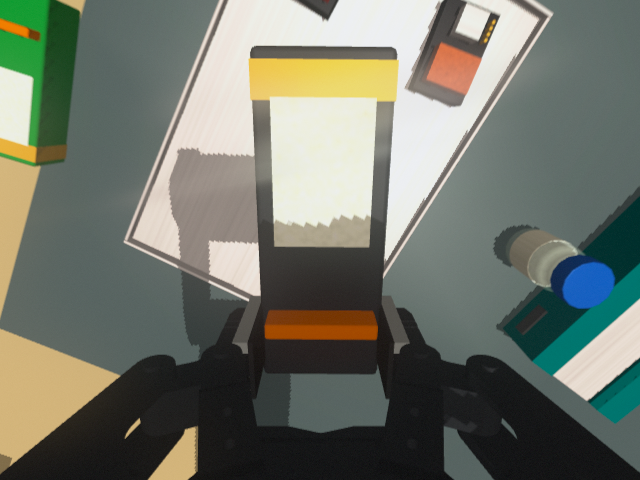

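View pics/s8.png

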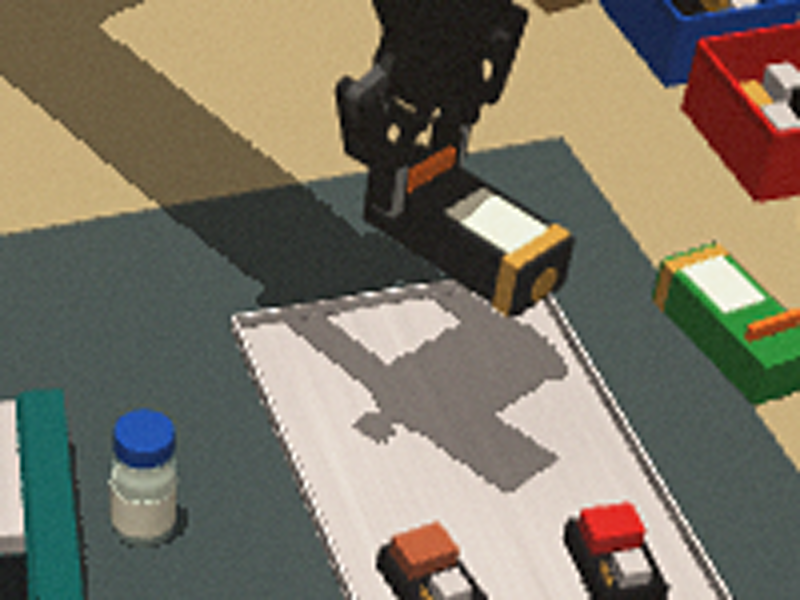

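```bash
python3 -c "
import cv2
for k in (7,8):
  im=cv2.imread(f'pics/w{k}.png')
  cv2.imwrite(f'pics/w{k}c.png',cv2.resize(im[30:110,240:410],None,fx=4,fy=4,interpolation=cv2.INTER_CUBIC))
  cv2.imwrite(f'pics/w{k}d.png',cv2.resize(im[230:380,240:410],None,fx=4,fy=4,interpolation=cv2.INTER_CUBIC))
a=[cv2.imread(f'pics/w{k}c.png') for k in (7,8)]
cv2.imwrite('pics/cc.png',cv2.vconcat(a)[:600])
a=[cv2.imread(f'pics/w{k}d.png')[:,140:560] for k in (7,8)]
cv2.imwrite('pics/dd.png',cv2.resize(cv2.hconcat(a),(800,571)))
"
```

```text
(no output)
```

View pics/cc.png

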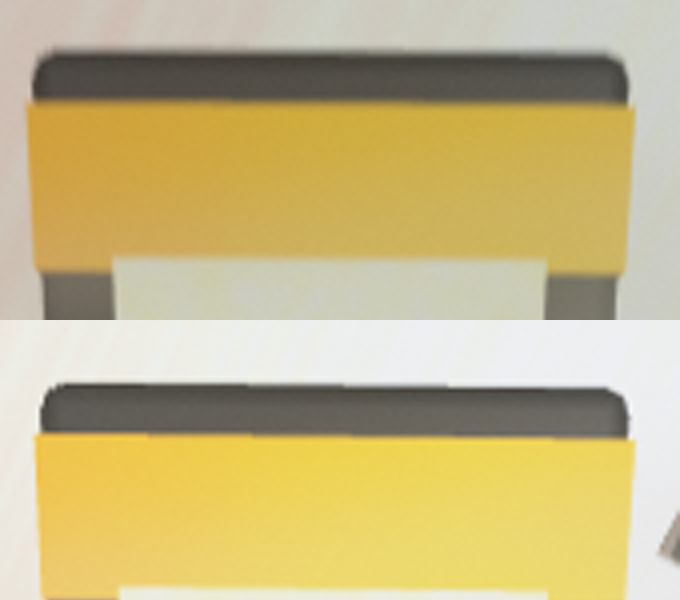

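View pics/dd.png

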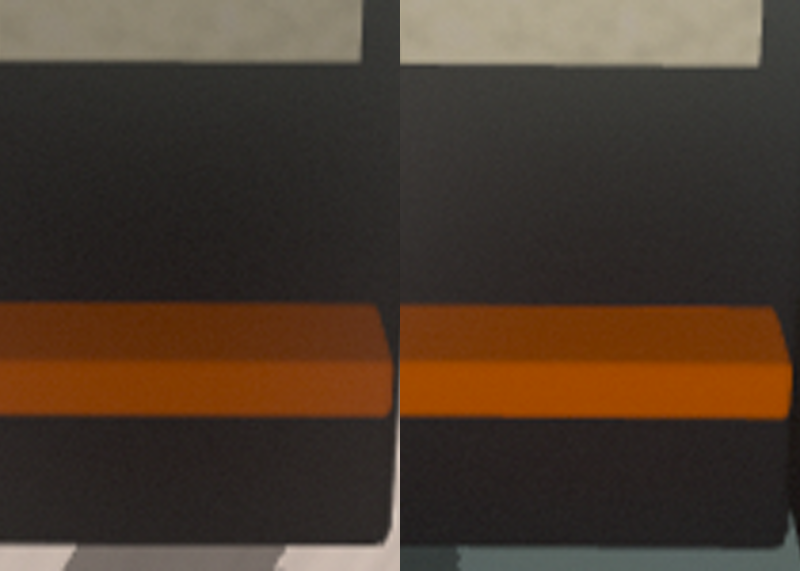

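```bash
cat >> h.py <<'E'
T0=np.array([.5474,.0013]);TY=np.radians(-10.7)
def tw(x,y=0): 
    c,s=np.cos(TY),np.sin(TY);return T0+[c*x-s*y,s*x+c*y]
def wt(p):
    d=np.array(p)[:2]-T0;c,s=np.cos(TY),np.sin(TY);return np.array([c*d[0]+s*d[1],-s*d[0]+c*d[1]])
def st():
    o=ctrl.get_obs();Rm=R.from_rotvec(o['tool_rot']).as_matrix();n=-Rm[:,1]
    print('t',round(o['t'],2),'TCP tester',(wt(o['tool_pos'])*1e3).round(1),'z',round(o['tool_pos'][2]*1e3,1),'nose yaw',np.degrees(np.arctan2(n[1],n[0])).round(2),'pitch',np.degrees(-np.arcsin(n[2])).round(2),'F',o['contact_force'].round(1),'open',round(o['opening'],4))
def packplan(xn,zn,phi,dp=1.0,gp=102,h=18,y=0):
    """phi: pack nose-down deg; xn,zn nose underside mm in tester"""
    f=np.radians(phi);u=np.array([np.cos(f),-np.sin(f)]);v=np.array([np.sin(f),np.cos(f)])
    t=np.array([xn,zn])-gp*u+h*v
    print('TCP',t.round(1));plan([*tw(t[0]/1e3,y/1e3),t[1]/1e3],np.degrees(TY)-90,phi-dp)
E
python3 -c "
from h import *
st();packplan(104,144,9)"
```

```text
t 9.88 TCP tester [-134.5  267.8] z 176.0 nose yaw 26.66 pitch 0.33 F [-0.5 -0.1 -4.5] open 0.044
TCP [  6.1 177.7]
t 9.88 turn [-7.39, -2.7, 37.29] shift [0.2982, 0.0508, -0.0015] rows 8.0
```

jog_arm --deltas '[[[-7.4, -2.7, 37.3], [0.298, 0.051, -0.005], 0.03], [[-7.4, -2.7, 37.3], [0.298, 0.051, -0.005], 0.03], [[-7.4, -2.7, 37.3], [0.298, 0.051, -0.005], 0.03], [[-7.4, -2.7, 37.3], [0.298, 0.051, -0.005], 0.03], [[-7.4, -2.7, 37.3], [0.298, 0.051, -0.005], 0.03], [[-7.4, -2.7, 37.3], [0.298, 0.051, -0.005], 0.03], [[-7.4, -2.7, 37.3], [0.298, 0.051, -0.005], 0.03], [[-7.4, -2.7, 37.3], [0.298, 0.051, -0.005], 0.03], [[-7.4, -2.7, 37.3], [0.298, 0.051, -0.005], 0.03], [[-7.4, -2.7, 37.3], [0.298, 0.051, -0.005], 0.03], [[-7.4, -2.7, 37.3], [0.298, 0.051, -0.005], 0.03], [[-7.4, -2.7, 37.3], [0.298, 0.051, -0.005], 0.03]]'

```text
t: 10.88
tool_pos: [0.554, 0.0026, 0.1833]
tool_rot: [1.95, -2.348, -0.165]
contact_force: [0.6, 0.4, -4.3]
opening: 0.0443
```

```bash
python3 -c "
from h import *
st();o=ctrl.get_obs()
im=get_image('wrist');cv2.imwrite('pics/w9.png',im[:,:,::-1])
np.savez('w9.npz',tool_pos=o['tool_pos'],tool_rot=o['tool_rot'])
st();packplan(104,60,9)"
```

```text
t 10.88 TCP tester [6.3 2.5] z 183.3 nose yaw -10.57 pitch 7.87 F [ 0.6  0.4 -4.3] open 0.0443
t 10.93 TCP tester [6.5 2.5] z 183.7 nose yaw -10.56 pitch 7.82 F [ 0.3 -0.  -3.7] open 0.0436
TCP [ 6.1 93.7]
t 10.93 turn [-0.18, 0.18, 0.14] shift [0.0028, -0.0118, 0.0892] rows 3.0
```

View pics/w9.png

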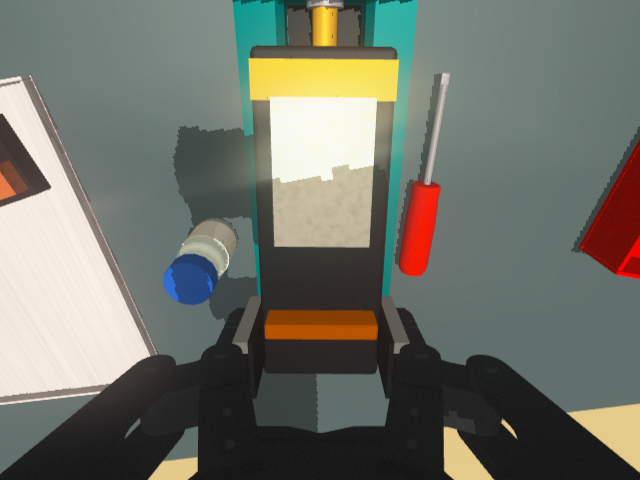

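jog_arm --deltas '[[[0, 0, 0.1], [0.002, -0.005, 0.04], 0.03], [[0, 0, 0.1], [0.002, -0.01, 0.075], 0.03], [[0, 0, 0.1], [0.002, -0.0118, 0.089], 0.03], [[0, 0, 0.1], [0.002, -0.0118, 0.089], 0.03], [[0, 0, 0.1], [0.002, -0.0118, 0.089], 0.03], [[0, 0, 0.1], [0.002, -0.0118, 0.089], 0.03]]'

```text
t: 11.43
tool_pos: [0.5559, -0.0004, 0.0971]
tool_rot: [1.949, -2.354, -0.158]
contact_force: [0.3, -0.6, -3.1]
opening: 0.0445
```

```bash
python3 -c "
from h import *
st()
im=get_image('wrist');cv2.imwrite('pics/w10.png',im[:,:,::-1])
crop(get_image('scene'),240,160,130,110,6,'pics/s10.png')
st();packplan(104,34,9)"
```

```text
t 11.43 TCP tester [ 8.7 -0.1] z 97.1 nose yaw -10.75 pitch 7.52 F [ 0.3 -0.6 -3.1] open 0.0445
t 11.53 TCP tester [ 9.2 -0.3] z 97.7 nose yaw -10.77 pitch 7.45 F [-0.3 -0.1 -3.5] open 0.044
TCP [ 6.1 67.7]
t 11.53 turn [-0.55, 0.2, -0.07] shift [-0.0002, -0.0008, 0.0301] rows 1.0
```

View pics/w10.png

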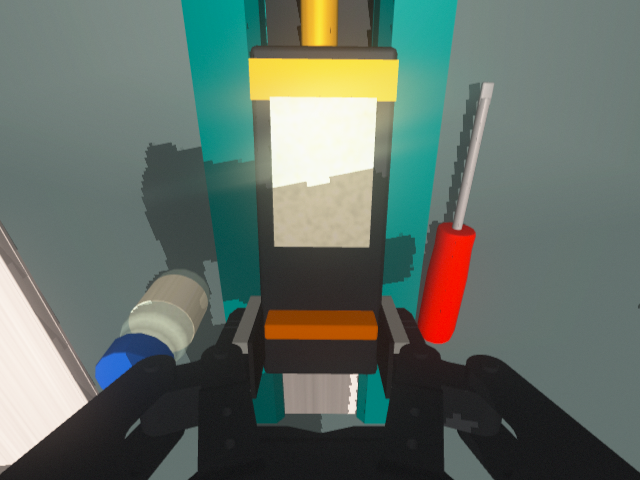

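View pics/s10.png

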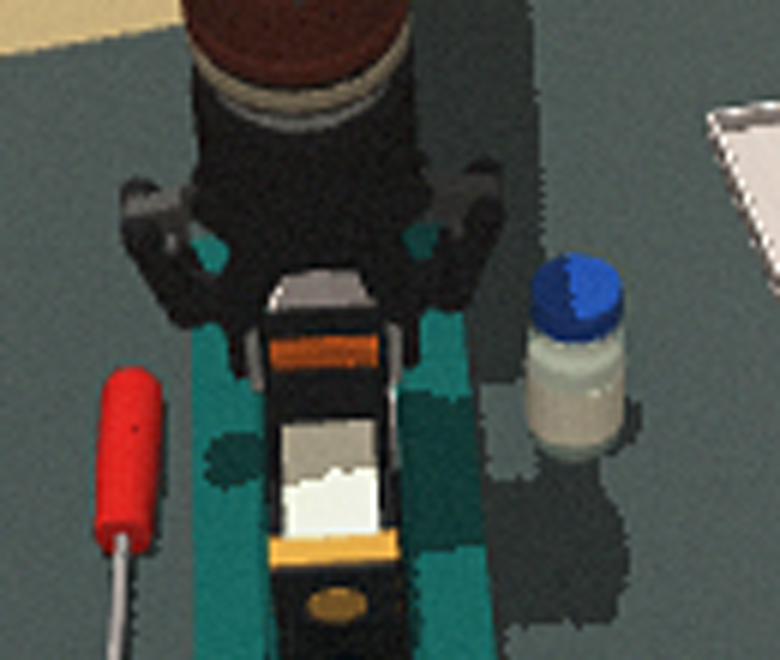

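jog_arm --deltas '[[[-0.5, 0.2, 0], [-0.0013, -0.001, 0.005], 0.03], [[-0.5, 0.2, 0], [-0.0013, -0.001, 0.012], 0.03], [[-0.5, 0.2, 0], [-0.0013, -0.001, 0.02], 0.03], [[-0.5, 0.2, 0], [-0.0013, -0.001, 0.026], 0.03], [[-0.5, 0.2, 0], [-0.0013, -0.001, 0.028], 0.03], [[-0.5, 0.2, 0], [-0.0013, -0.001, 0.028], 0.03]]'

```text
t: 12.03
tool_pos: [0.5507, 0.0014, 0.0653]
tool_rot: [1.94, -2.344, -0.172]
contact_force: [-0.2, 0.7, -3.1]
opening: 0.0443
```

```bash
python3 -c "
from h import *
st()
im=get_image('wrist');cv2.imwrite('pics/w11.png',im[:,:,::-1])
st();packplan(104,34,9)"
```

```text
t 12.03 TCP tester [3.2 0.7] z 65.3 nose yaw -10.79 pitch 8.4 F [-0.2  0.7 -3.1] open 0.0443
t 12.08 TCP tester [3.8 0.8] z 66.0 nose yaw -10.79 pitch 8.33 F [-0.   0.1 -3.1] open 0.044
TCP [ 6.1 67.7]
t 12.08 turn [0.33, -0.02, -0.09] shift [0.0008, -0.002, -0.002] rows 1.0
```

View pics/w11.png

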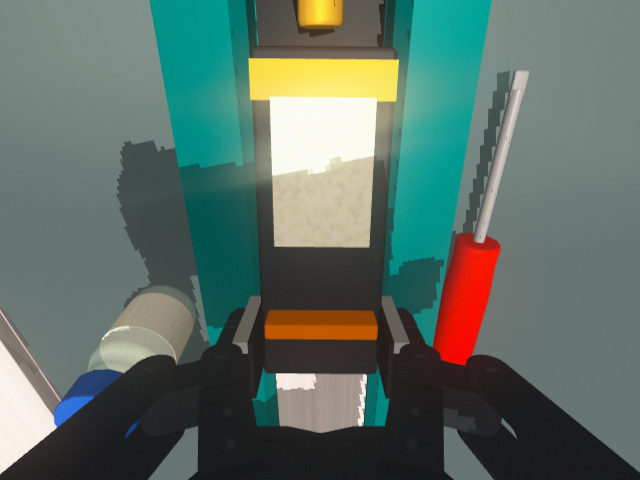

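```bash
python3 -c "
from h import *
packplan(111,32.5,9.3,y=1);packplan(121,32.5,9.3,y=1)"
```

```text
TCP [13.2 66.7]
t 12.08 turn [0.03, -0.02, -0.09] shift [-0.0002, -0.0093, -0.0021] rows 1.0
TCP [23.2 66.7]
t 12.08 turn [0.03, -0.02, -0.09] shift [-0.0003, -0.0191, -0.0035] rows 1.0
```

jog_arm --deltas '[[[0, 0, 0], [0, -0.003, -0.0005], 0.03], [[0, 0, 0], [0, -0.006, -0.001], 0.03], [[0, 0, 0], [0, -0.009, -0.0015], 0.03], [[0, 0, 0], [0, -0.012, -0.002], 0.03], [[0, 0, 0], [0, -0.012, -0.002], 0.03]]'

```text
t: 12.5
tool_pos: [0.5634, -0.0009, 0.0672]
tool_rot: [1.94, -2.344, -0.172]
contact_force: [-6.1, 1.0, -0.5]
opening: 0.0443
```

```bash
python3 -c "
from h import *
st()
im=get_image('wrist');cv2.imwrite('pics/w12.png',im[:,:,::-1])
packplan(121,32.5,9.3,y=1)"
```

```text
t 12.5 TCP tester [16.1  0.8] z 67.2 nose yaw -10.79 pitch 8.39 F [-6.1  1.  -0.5] open 0.0443
TCP [23.2 66.7]
t 12.55 turn [0.11, -0.02, -0.09] shift [-0.0002, -0.0074, -0.0007] rows 1.0
```

View pics/w12.png

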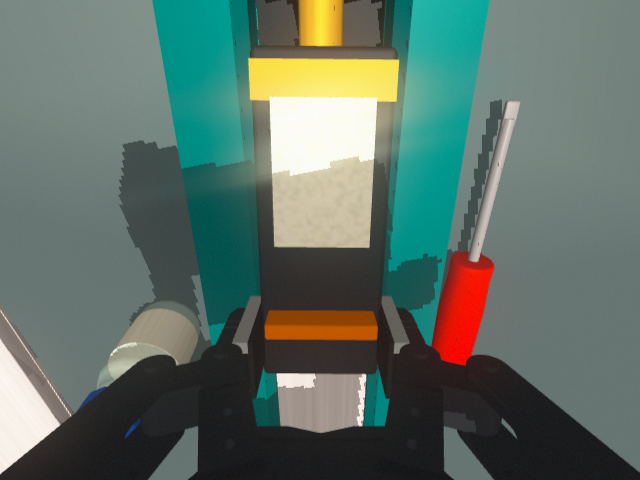

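jog_arm --deltas '[[[0, 0, 0], [0, -0.002, -0.0003], 0.03], [[0, 0, 0], [0, -0.004, -0.0006], 0.03], [[0, 0, 0], [0, -0.006, -0.0009], 0.03], [[0, 0, 0], [0, -0.008, -0.0012], 0.03], [[0, 0, 0], [0, -0.008, -0.0012], 0.03]]'

```text
t: 12.97
tool_pos: [0.5701, -0.0021, 0.0671]
tool_rot: [1.939, -2.343, -0.175]
contact_force: [-9.5, 1.8, 1.4]
opening: 0.0443
```

```bash
python3 -c "
from h import *
st()
im=get_image('wrist');cv2.imwrite('pics/w13.png',im[:,:,::-1])
crop(get_image('scene'),240,160,130,110,6,'pics/s13.png')
packplan(121.5,32,9.3,y=1)
packplan(121.5,31,7,y=1)
packplan(121.5,30,5,y=1)"
```

```text
t 12.97 TCP tester [23.   0.8] z 67.1 nose yaw -10.78 pitch 8.56 F [-9.5  1.8  1.4] open 0.0443
TCP [23.7 66.2]
t 13.07 turn [0.28, -0.03, -0.08] shift [-0.0002, -0.0012, 0.0006] rows 1.0
TCP [22.5 61.3]
t 13.07 turn [2.58, -0.03, -0.08] shift [-0.0002, -0.0006, 0.0057] rows 1.0
TCP [21.5 56.8]
t 13.07 turn [4.58, -0.04, -0.08] shift [-0.0002, -0.0003, 0.0102] rows 1.0
```

View pics/w13.png

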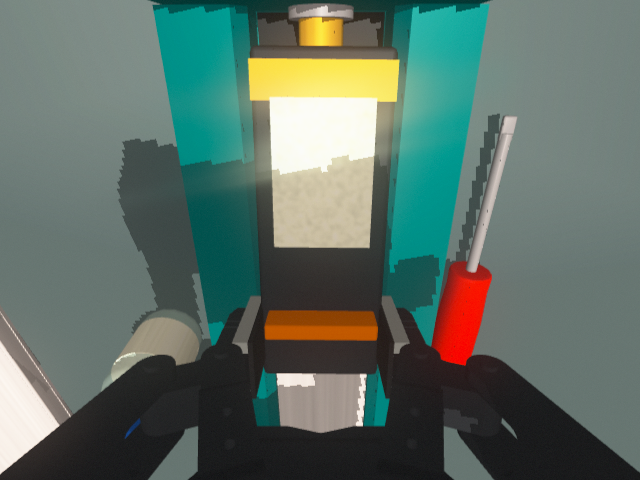

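View pics/s13.png

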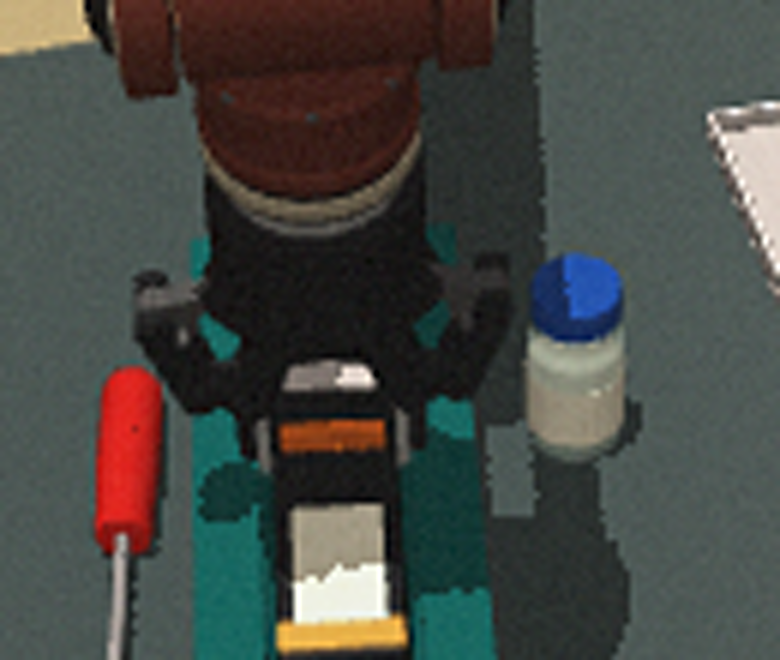

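```bash
python3 -c "
from h import *
st()
packplan(124,32,9.3,y=1)
packplan(124,32,7,y=1)
packplan(124,32,5,y=1)"
```

```text
t 13.07 TCP tester [22.7  0.8] z 67.0 nose yaw -10.78 pitch 8.58 F [-9.4  1.4  2. ] open 0.0443
TCP [26.2 66.2]
t 13.07 turn [0.28, -0.03, -0.08] shift [-0.0002, -0.0036, 0.0002] rows 1.0
TCP [25.  62.3]
t 13.07 turn [2.58, -0.03, -0.08] shift [-0.0002, -0.003, 0.0043] rows 1.0
TCP [24.  58.8]
t 13.07 turn [4.58, -0.04, -0.08] shift [-0.0002, -0.0025, 0.0079] rows 1.0
```

jog_arm --deltas '[[[0, 0, 0], [0, -0.002, 0], 0.03], [[0.3, 0, 0], [0, -0.0035, 0.0002], 0.03], [[0.9, 0, 0], [0, -0.0035, 0.0012], 0.03], [[1.7, 0, 0], [0, -0.0032, 0.0028], 0.03], [[2.6, 0, 0], [0, -0.003, 0.0043], 0.03], [[2.6, 0, 0], [0, -0.003, 0.0043], 0.03]]'

```text
t: 13.57
tool_pos: [0.5713, -0.0024, 0.062]
tool_rot: [1.958, -2.366, -0.124]
contact_force: [-11.2, 1.8, 2.7]
opening: 0.0439
```

```bash
python3 -c "
from h import *
st()
packplan(124,32,7,y=1)
packplan(124,32,5,y=1)
im=get_image('wrist');cv2.imwrite('pics/w14.png',im[:,:,::-1])"
```

```text
t 13.57 TCP tester [24.2  0.8] z 62.0 nose yaw -10.77 pitch 6.02 F [-11.2   1.8   2.7] open 0.0439
TCP [25.  62.3]
t 13.57 turn [0.02, -0.05, -0.07] shift [-0.0002, -0.0008, -0.0004] rows 1.0
TCP [24.  58.8]
t 13.57 turn [2.02, -0.05, -0.07] shift [-0.0002, -0.0001, 0.0032] rows 1.0
```

View pics/w14.png

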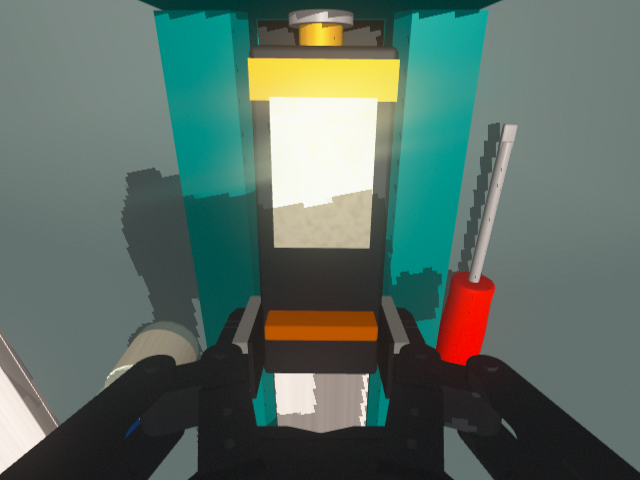

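jog_arm --deltas '[[[1, 0, 0], [0, -0.0008, 0.0016], 0.03], [[2, 0, 0], [0, -0.0005, 0.0032], 0.03], [[2, 0, 0], [0, -0.0005, 0.0032], 0.03]]'

```text
t: 13.87
tool_pos: [0.5712, -0.0024, 0.0585]
tool_rot: [1.973, -2.384, -0.083]
contact_force: [-10.8, 1.7, 1.6]
opening: 0.0445
```

```bash
python3 -c "
from h import *
st()
packplan(123,31,5,y=1)
packplan(123,31,3.5,y=1)"
```

```text
t 13.87 TCP tester [24.1  0.8] z 58.5 nose yaw -10.77 pitch 4.05 F [-10.8   1.7   1.6] open 0.0445
TCP [23.  57.8]
t 13.87 turn [0.05, -0.05, -0.07] shift [-0.0002, 0.0011, 0.0007] rows 1.0
TCP [22.3 55.2]
t 13.87 turn [1.55, -0.05, -0.07] shift [-0.0002, 0.0016, 0.0034] rows 1.0
```

jog_arm --deltas '[[[0.7, 0, 0], [0, 0.0003, 0.0015], 0.03], [[1.5, 0, 0], [0, 0.0006, 0.003], 0.03], [[1.5, 0, 0], [0, 0.0006, 0.003], 0.03]]'

```text
t: 14.12
tool_pos: [0.5707, -0.0023, 0.0556]
tool_rot: [1.985, -2.398, -0.052]
contact_force: [-10.2, 1.5, 3.1]
opening: 0.0443
```

```bash
python3 -c "
from h import *
st()
packplan(122.5,30,2.5,y=1)"
```

```text
t 14.12 TCP tester [23.6  0.8] z 55.6 nose yaw -10.77 pitch 2.52 F [-10.2   1.5   3.1] open 0.0443
TCP [21.4 52.4]
t 14.12 turn [1.02, -0.05, -0.07] shift [-0.0002, 0.0021, 0.0033] rows 1.0
```

jog_arm --deltas '[[[0.5, 0, 0], [0, 0.0005, 0.001], 0.03], [[1, 0, 0], [0, 0.001, 0.002], 0.03], [[1, 0, 0], [0, 0.001, 0.002], 0.03]]'

```text
t: 14.37
tool_pos: [0.57, -0.0021, 0.0539]
tool_rot: [1.992, -2.407, -0.03]
contact_force: [-10.3, 1.4, 3.3]
opening: 0.0438
```

```bash
python3 -c "
from h import *
st()
crop(get_image('scene'),240,160,130,110,6,'pics/s15.png')
im=get_image('wrist');cv2.imwrite('pics/w15.png',im[:,:,::-1])"
```

```text
t 14.37 TCP tester [22.9  0.8] z 53.9 nose yaw -10.77 pitch 1.48 F [-10.3   1.4   3.3] open 0.0438
```

View pics/s15.png

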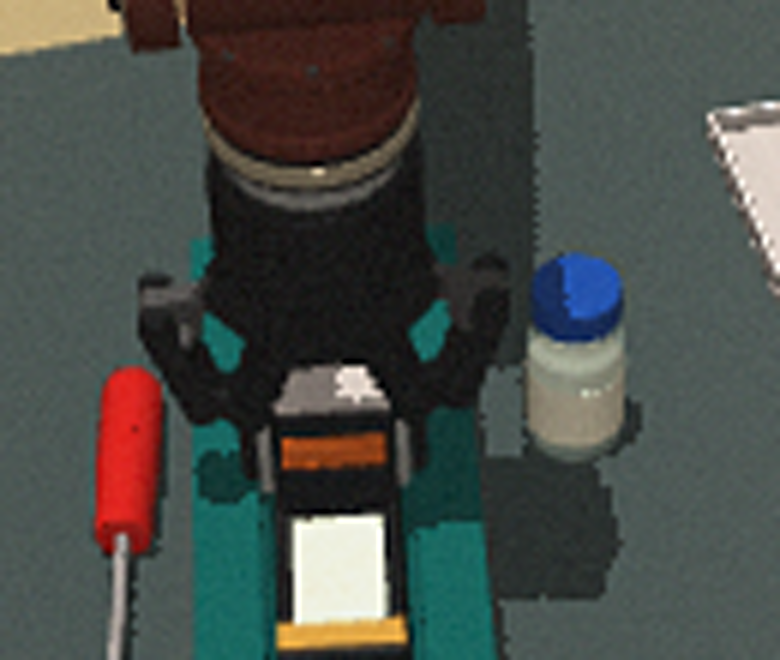

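View pics/w15.png

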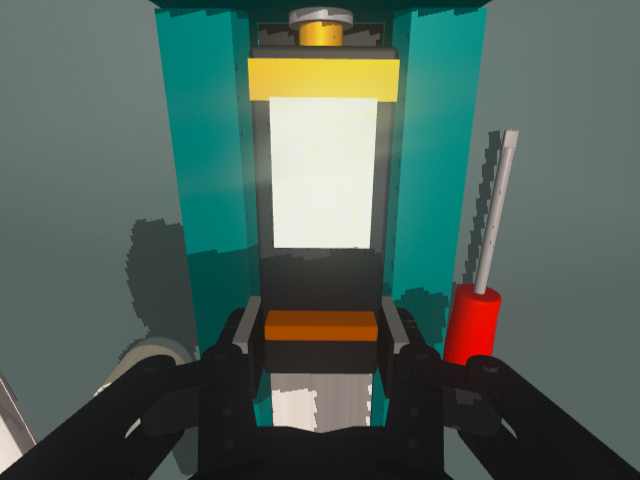

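jog_arm --deltas '[[[0.5, 0, 0], [0, 0.0004, 0.001], 0.03], [[1, 0, 0], [0, 0.0008, 0.002], 0.03], [[1, 0, 0], [0, 0.0008, 0.002], 0.03]]'

```text
t: 14.72
tool_pos: [0.5692, -0.002, 0.0518]
tool_rot: [1.999, -2.415, -0.009]
contact_force: [-9.8, 1.7, 2.5]
opening: 0.044
```

```bash
python3 -c "
from h import *
st()"
```

```text
t 14.72 TCP tester [22.   0.8] z 51.8 nose yaw -10.76 pitch 0.48 F [-9.8  1.7  2.5] open 0.044
```

jog_arm --deltas '[[[0.5, 0, 0], [0, 0.0004, 0.001], 0.03], [[1, 0, 0], [0, 0.0008, 0.002], 0.03], [[1, 0, 0], [0, 0.0008, 0.002], 0.03]]'

```text
t: 14.97
tool_pos: [0.5695, -0.002, 0.0513]
tool_rot: [-1.999, 2.415, -0.014]
contact_force: [-8.8, 0.7, 4.7]
opening: 0.044
```

```bash
python3 -c "
from h import *
st()
im=get_image('wrist');cv2.imwrite('pics/w16.png',im[:,:,::-1])"
```

```text
t 14.97 TCP tester [22.3  0.8] z 51.3 nose yaw -10.77 pitch -0.62 F [-8.8  0.7  4.7] open 0.044
```

View pics/w16.png

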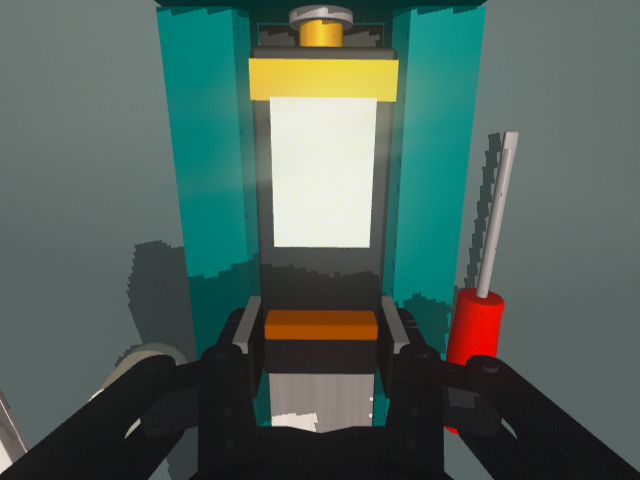

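jog_arm --deltas '[[[0, 0, 0], [0, 0, -0.001], 0.065], [[0, 0, 0], [0, 0, -0.001], 0.065], [[0, 0, 0], [0, 0, -0.001], 0.065], [[0, 0, 0], [0, 0, -0.001], 0.065], [[0, 0, 0], [0, 0, -0.001], 0.065], [[0, 0, 0], [0, 0, -0.03], 0.065], [[0, 0, 0], [0, 0, -0.06], 0.065], [[0, 0, 0], [0, 0, -0.09], 0.065], [[0, 0, 0], [0, 0, -0.09], 0.065]]'

```text
t: 15.77
tool_pos: [0.5741, -0.0026, 0.1482]
tool_rot: [-1.991, 2.406, -0.033]
contact_force: [0.6, 0.2, 1.2]
opening: 0.0652
```

```bash
python3 -c "
from h import *
st();o=ctrl.get_obs()
im=get_image('wrist');cv2.imwrite('pics/w17.png',im[:,:,::-1])
np.savez('w17.npz',tool_pos=o['tool_pos'],tool_rot=o['tool_rot'])
crop(get_image('scene'),240,160,130,110,6,'pics/s17.png')"
```

```text
t 15.77 TCP tester [26.9  1.2] z 148.2 nose yaw -10.78 pitch -1.61 F [0.6 0.2 1.2] open 0.0652
```

View pics/w17.png

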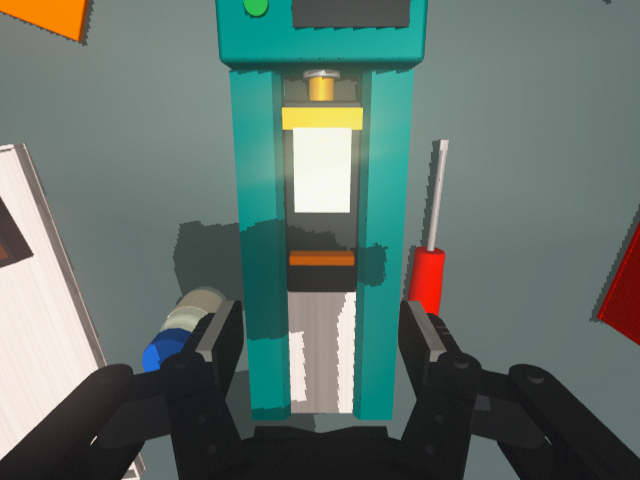

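View pics/s17.png

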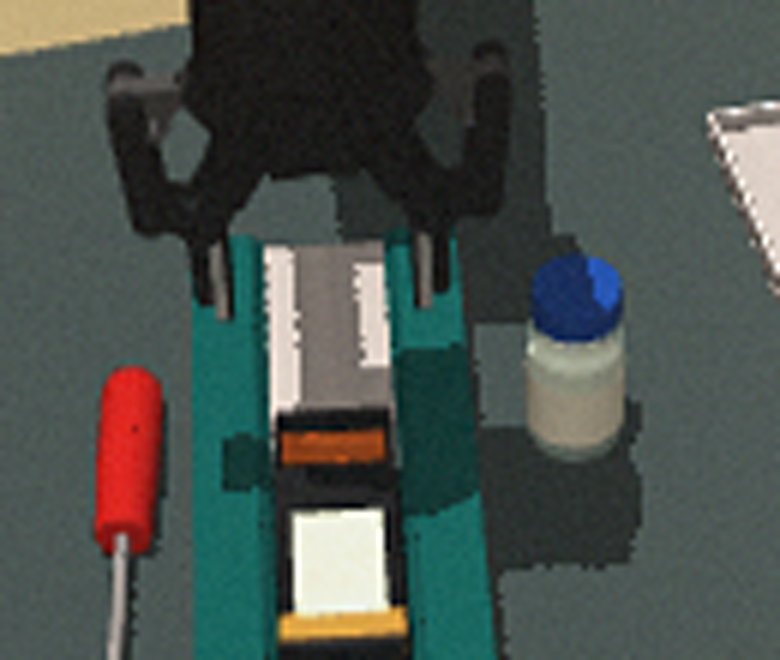

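```bash
python3 -c "
from h import *
plan([*tw(.027,0),.095],np.degrees(TY)-90,0)"
```

```text
t 15.87 turn [-1.12, -0.01, -0.08] shift [0.0009, -0.0022, 0.0476] rows 2.0
```

jog_arm --deltas '[[[-1.1, 0, 0], [0.001, -0.002, 0.0], 0], [[-1.1, 0, 0], [0.001, -0.002, 0.0], 0], [[-1.1, 0, 0], [0.001, -0.002, 0.0], 0], [[-1.1, 0, 0], [0.001, -0.002, 0.01], 0], [[-1.1, 0, 0], [0.001, -0.002, 0.03], 0], [[-1.1, 0, 0], [0.001, -0.002, 0.047], 0], [[-1.1, 0, 0], [0.001, -0.002, 0.047], 0], [[-1.1, 0, 0], [0.001, -0.002, 0.047], 0], [[-1.1, 0, 0], [0.001, -0.002, 0.047], 0]]'

```text
t: 16.62
tool_pos: [0.5721, -0.0035, 0.0934]
tool_rot: [2.001, -2.418, -0.005]
contact_force: [0.6, 0.2, 0.7]
opening: -0.0001
```

```bash
python3 -c "
from h import *
st()
im=get_image('wrist');cv2.imwrite('pics/w18.png',im[:,:,::-1])"
```

```text
t 16.62 TCP tester [25.1 -0.1] z 93.4 nose yaw -10.78 pitch 0.24 F [0.6 0.2 0.7] open -0.0001
```

View pics/w18.png

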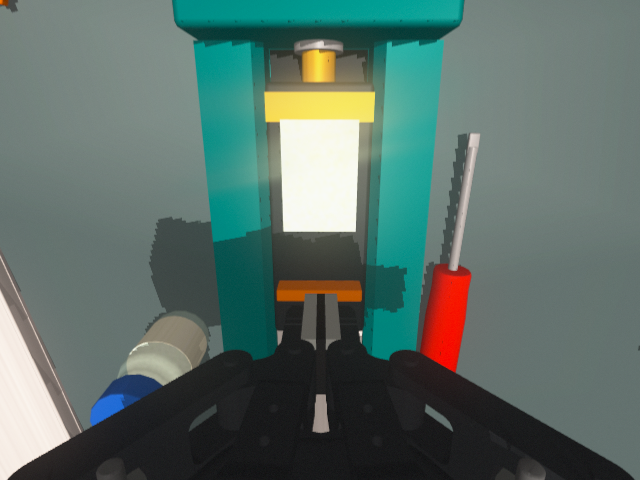

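jog_arm --deltas '[[[0, 0, 0], [0, -0.002, 0.006], 0], [[0, 0, 0], [0, -0.002, 0.01], 0], [[0, 0, 0], [0, -0.002, 0.012], 0], [[0, 0, 0], [0, -0.002, 0.013], 0], [[0, 0, 0], [0, -0.002, 0.013], 0]]'

```text
t: 17.08
tool_pos: [0.5738, -0.0038, 0.0802]
tool_rot: [2.001, -2.418, -0.005]
contact_force: [-0.4, 0.7, -0.1]
opening: 0.0003
```

```bash
python3 -c "
from h import *
st()"
```

```text
t 17.08 TCP tester [26.9 -0.2] z 80.2 nose yaw -10.78 pitch 0.25 F [-0.4  0.7 -0.1] open 0.0003
```

jog_arm --deltas '[[[0, 0, 0], [0, 0, 0.0015], 0], [[0, 0, 0], [0, 0, 0.003], 0], [[0, 0, 0], [0, 0, 0.003], 0]]'

```text
t: 17.33
tool_pos: [0.5741, -0.0044, 0.0784]
tool_rot: [2.001, -2.417, -0.003]
contact_force: [-3.5, -1.6, 4.9]
opening: -0.0001
```

```bash
python3 -c "
from h import *
st()"
```

```text
t 17.33 TCP tester [27.3 -0.6] z 78.4 nose yaw -10.77 pitch 0.23 F [-3.5 -1.6  4.9] open -0.0001
```

jog_arm --deltas '[[[0, 0, 0], [0, 0, 0.0015], 0], [[0, 0, 0], [0, 0, 0.003], 0], [[0, 0, 0], [0, 0, 0.003], 0], [[0, 0, 0], [0, 0, 0.003], 0]]'

```text
t: 17.67
tool_pos: [0.5748, -0.0046, 0.0779]
tool_rot: [2.001, -2.418, -0.001]
contact_force: [-7.4, -1.3, 15.9]
opening: 0.0002
```

```bash
python3 -c "
from h import *
st()"
```

```text
t 17.67 TCP tester [28.1 -0.7] z 77.9 nose yaw -10.77 pitch 0.16 F [-7.4 -1.3 15.9] open 0.0002
```

jog_arm --deltas '[[[0, 0, 0], [0, 0, -0.02], 0], [[0, 0, 0], [0, 0.02, -0.06], 0], [[0, 0, 0], [0, 0.03, -0.1], 0], [[0, 0, 0], [0, 0.04, -0.12], 0], [[0, 0, 0], [0, 0.04, -0.12], 0], [[0, 0, 0], [0, 0.04, -0.12], 0], [[0, 0, 0], [0, 0.04, -0.12], 0]]'

```text
t: 18.25
tool_pos: [0.5347, 0.0035, 0.1936]
tool_rot: [2.001, -2.418, -0.005]
contact_force: [0.4, -0.8, 0.3]
opening: 0.0002
```

```bash
python3 -c "
from h import *
st();o=ctrl.get_obs()
im=get_image('wrist');cv2.imwrite('pics/w19.png',im[:,:,::-1])
crop(im,240,20,160,170,4,'pics/w19c.png')
np.savez('w19.npz',tool_pos=o['tool_pos'],tool_rot=o['tool_rot'])
s=get_image('scene');crop(s,90,180,290,150,2.7,'pics/s19.png')
crop(get_image('top'),300,170,110,150,4,'pics/t19.png')"
```

```text
t 18.25 TCP tester [-12.9  -0.1] z 193.6 nose yaw -10.78 pitch 0.28 F [ 0.4 -0.8  0.3] open 0.0002
```

View pics/w19.png

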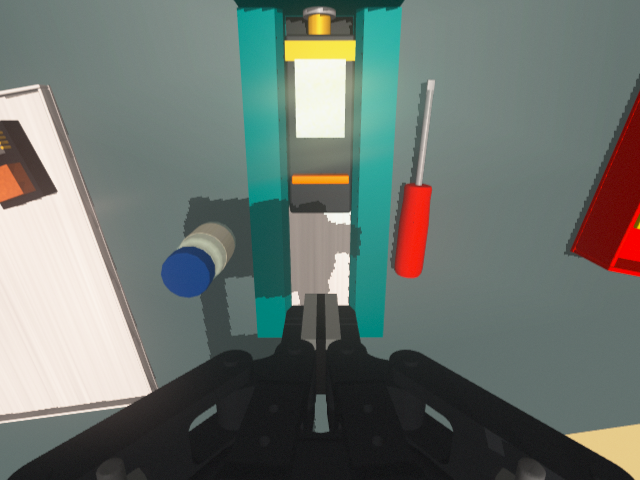

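View pics/s19.png

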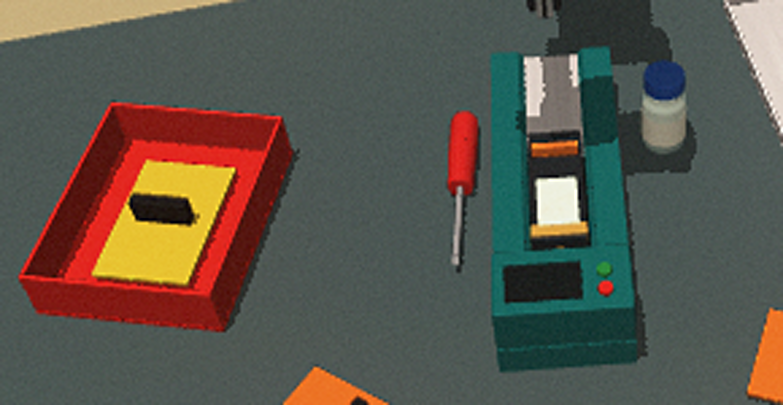

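View pics/t19.png

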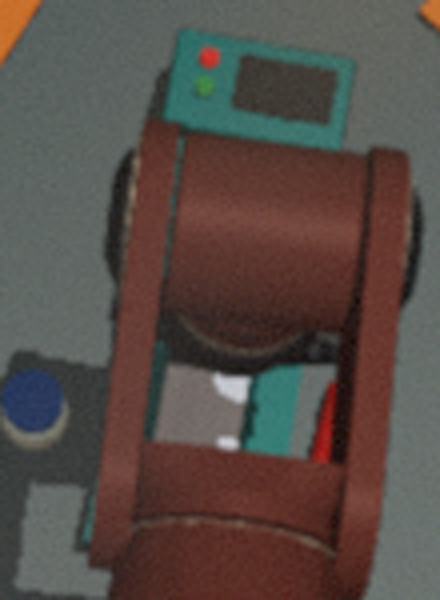

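```bash
python3 - <<'E'
from h import *
o=dict(np.load('w19.npz'));im=cv2.imread('pics/w19.png')
def pr(L): return proj('wrist',[[*tw(x/1e3,y/1e3),z/1e3] for x,y,z in L],o)
big=cv2.resize(im[0:230,240:400],None,fx=4,fy=4,interpolation=cv2.INTER_CUBIC)
for L,c in (([(0,23,66),(120,23,66),(120,-23,66),(0,-23,66)],(0,0,255)),([(24,20,78),(30,20,78),(30,-20,78),(24,-20,78)],(255,0,0)),([(0,-25,46),(0,25,46)],(255,0,255))):
    p=((pr(L)-[240,0]+.5)*4-.5).round().astype(int);cv2.polylines(big,[p.reshape(-1,1,2)],True,c,1)
cv2.imwrite('pics/ov.png',cv2.resize(big[90:],(640,830))[:, :][:600] if 0 else cv2.resize(big,(417,600)))
cv2.imwrite('pics/ov2.png',big[600:920]);cv2.imwrite('pics/ov1.png',big[0:320])
E
```

```text
(no output)
```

View pics/ov1.png

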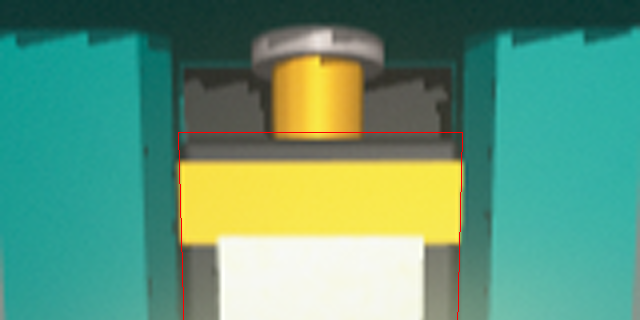

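View pics/ov2.png

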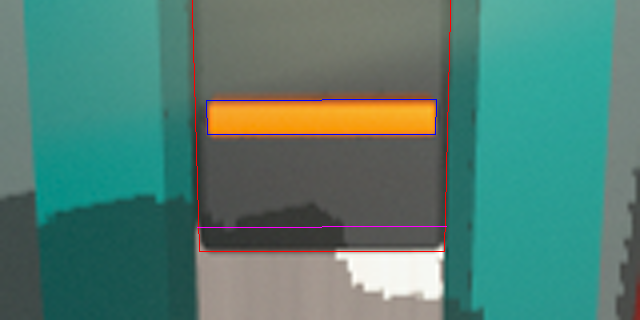

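```bash
python3 -c "
from h import *
st();print(job.finish_job());st()"
```

```text
t 18.4 TCP tester [-13.4  -0.2] z 192.3 nose yaw -10.79 pitch 0.44 F [-0.6  0.2 -0.7] open -0.0003
the job is handed in; nothing more can be done
None
the job is handed in; nothing more can be done
```

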